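Brush out the slanting housing

TASK

Lift the loose end cover off the slanting steel housing and set it down flat, knob up, in the shallow tray. Then take the bore brush from its cup and brush out the housing's bore with two strokes: right down to the bottom, up until the bristles show at the mouth, and right down to the bottom again. Finally stand the brush back in its cup, bristles down, and leave the cover in the tray; put both down gently rather than dropping them, and do not disturb the loose parts and the case standing around.

Things in the scene. Friction and masses are not known exactly. Their poses are not given: they have to be found in the camera images.
- bore_mouth (a point): Centre of the bore's mouth (upper end) of the dark steel cylindrical housing, fixed in a bench fixture and leaning 30 degrees from vertical, mouth towards the robot. z axis: out of the bore along its axis; y axis: level. Housing: 68 mm outside diameter, 130 mm long. Bore: 48 mm diameter, 120 mm deep, closed at the bottom. The fixture's grey cheeks hold the lower half.
- cover: Loose aluminium end cover, 82 mm diameter, 0.15 kg, over the housing's rim at the start. Origin: centre of its skirt's lower edge; z axis out through the knob. Skirt 12 mm deep, 72 mm inside diameter (2 mm play all round); plate 6 mm thick (z = 12 to 18 mm); central round knob of 24 mm diameter, 36 mm tall (z = 18 to 54 mm).
- tray_in (a point): Centre of the inner floor of the shallow square steel tray (fixed), 170 x 170 mm outside, walls 4 mm thick and 18 mm high over the bench; the floor is about 4 mm above the bench. Axes along its sides.
- brush: Bore brush, 210 mm long, straight and round, about 0.09 kg, standing in the cup at the start. Origin: centre of its flat lower tip; z axis along the brush towards the handle. Brass bristle head of 39 mm diameter from z = 0 to 45 mm, 8 mm steel stem up to 135 mm, round wooden handle of 22 mm diameter from z = 135 to 210 mm.
- cup_in (a point): Centre of the inner floor of the upright steel brush cup (fixed), 8 mm above the bench. The cup is 58 mm outside and 47 mm inside diameter, its rim 70 mm above the bench, on a foot of 90 mm diameter.
- coupling_a: Bystander: small bright steel shaft coupling (tube), 42 mm diameter, 50 mm high, standing loose. Origin: centre of its underside.
- coupling_b: Bystander: larger dark steel shaft coupling, 58 mm diameter, 80 mm high, standing loose. Origin: centre of its underside.
- case: Bystander: flat black instrument case lying near the robot, 70 x 170 x 28 mm high, loose. Origin: centre of its underside.
Things that resemble listed ones, but are neither listed nor needed, are in the scene too. Of the things that look like the brush, the smallest one is meant. Leave any pink look-alike of the cover alone.

How it is judged:
On the way, in this order (a step that is already met when the one before it is completed fails the run):
1. the cover lies flat in the tray, knob up, let go (horizontal distance between cover and tray_in below 0.062 m and z of cover in the frame of tray_in below 0.009 m and angle between cover's own z axis and vertical below 0.1 rad and linear speed of cover below 0.03 m/s and contact force between the fingers and cover below 0.1 N), for 0.2 s.
2. the brush's tip is near the bottom of the bore (at least 100 mm of its 120 mm deep) (x of brush in the frame of bore_mouth between -0.02 and 0.02 m and y of brush in the frame of bore_mouth between -0.02 and 0.02 m and z of brush in the frame of bore_mouth below -0.1 m), for 0.05 s.
3. the brush is drawn up until the bristles show at the mouth (tip less than 55 mm deep) (z of brush in the frame of bore_mouth above -0.055 m), for 0.05 s.
4. the brush's tip is near the bottom of the bore again (all of step 2), for 0.05 s.
At the end, for the whole second after the job is handed in: The cover lies in the tray, flat (within 0.1 rad) and knob up, its skirt on the tray's floor; the brush stands in its cup, tip within 8 mm of the cup's floor and within 20 mm of its centre, leaning less than 0.35 rad; both are let go and at rest (all of step 1 and horizontal distance between brush and cup_in below 0.02 m and z of brush in the frame of cup_in below 0.008 m and angle between brush's own z axis and vertical below 0.35 rad and linear speed of brush below 0.03 m/s and contact force between the fingers and brush below 0.1 N); the robot touches nothing.
It fails at once if the cover or the brush is dropped (in free fall faster than 0.7 m/s) ((contact force between anything else and cover below 0.01 N and linear speed of cover above 0.7 m/s) or (contact force between anything else and brush below 0.01 N and linear speed of brush above 0.7 m/s)).
It fails at once if a bystander is pushed more than 30 mm or tipped over (distance of any of coupling_a, coupling_b, case from where it was at the start of the episode above 0.03 m or angle between any of coupling_a, coupling_b, case's own z axis and vertical above 0.5 rad).
It also fails if it takes over 72 s, if anything falls off the work surface, if the arm or the gripper's body presses on something with over 40 N, if the wrist force passes 120 N, or if a joint passes its speed limit or range.

ROBOT

A 6-joint arm with a two-finger parallel gripper is mounted at the origin on the work surface. World frame = base frame: x ahead of the robot, y to its left, z up, the work surface at z = 0. Lengths are in m, angles in rad, forces in N, time in s.
With the tool pointing down it reaches from about 0.375 to 0.9 m from the base axis. Payload 3.1 kg.
Tool frame: the origin (TCP) lies on the centre line of the jaws, within the pads' length; the fingertips stand 25 mm ahead of it and the grasp point (between the pads) lies 6 mm ahead of it (manip.tips_ahead is the distance from the TCP to the fingertips, in m); z points along the fingers, y is the direction in which the jaws open and shut (so a half turn about z gives the same grasp; the last joint's range is limited). The gripper opens to 85 mm and grips with 20 to 120 N. Pads are 22 mm wide; open, the fingers measure 114 mm over their backs; the gripper's body (76 mm by 85 mm) begins 54 mm behind the grasp point. The pads swing forward as they close: fully open they stand 13 mm farther back than shut.
Start: joints at [-1.476, 0.527, 1.433, -0, 1.181, -0.178], TCP at [0.169, -0.602, 0.256] pointing down, gripper open.
Joint ranges: [-3.08, 3.08], [-0.75, 2.2], [0.22, 2.44], [-1.43, 4.57], [0, 2.65], [-2.85, 2.85]. Speed limits (rad/s): [2.79, 2.79, 3.14, 3.14, 3.14, 3.14].

INTERFACE

Orientations are given as a unit quaternion [x, y, z, w].
In Python, from station import manip gives the robot as it stands.
- The arm moves only by the tool play_rows, never from a script. Its argument "steps" is a list that holds one entry, the list of rows, each a list of 6 numbers: the shift along the tool's x, y, z in m, then the turn, a rotation vector about the tool's x, y, z in degrees. In form: [[[x, y, z, rx, ry, rz], ...]]. A call has 1 to 10 rows; each row shifts and turns the commanded pose from where the row before left it, along the tool's axes as they then stand; what a row does not reach is not made up. A row lasts 1/8 s, in which the tool goes at most 62.5 mm and 10.7 degrees, less where a joint would pass 70% of its speed; a pose out of reach is approached as far as the arm can. A call is refused whole if a number of a shift passes 0.0625 or a number of a turn 10.7, either way. A call with a gripper value outside its range is refused whole. "fingers" is the opening, from 0 (shut) to 1 (fully open), set as the call begins (left out, the last holds). The fingers move at their own pace and stop on an object; "squeeze" is the grip in N (left out, the last holds). Time passes only in rows, so rows that do not move let the fingers close. It gives the time, the measured TCP pose, the force and the opening at its end, in the units of the state.
- manip.sense(): the state, without advancing time (a new reading comes with each control period).
- manip.snapshot(name): name is "scene" or "top" or "wrist"; returns a dict with "img" (420x560x3 uint8, red, green, blue), "K" (3x3 intrinsics, pixels), "world_from_camera" (4x4, takes a point from camera to world coordinates). Camera axes: x right, y down, z forward; pixel columns grow to the right and rows downward; lengths in m; the calibration is good to about 2 mm. The wrist camera is an equidistant fisheye: a pixel r from the principal point sees the ray r / f radians off the axis. A picture is of the moment at which its call begins. There is no depth.
- manip.sign_off(): hands the job in, once; it reports no verdict.
Trained networks look in a picture, given as the dict that the camera call returned (one of the last four; its "shot" number tells which), for a name from the list of things; names that differ only in an ending like _2 or _b are one class to them, and where a whole thing is asked for, a point or a joint stands for the part that bears it (a point fixed in the world has none). Each returns a list of dicts, best first, with "score" (0 to 1); they miss things now and then, are a little off and sometimes report something else, mostly with a low value. They report only what shows in the picture. A call takes as long as a camera call. They do not tell look-alikes from the thing itself.
- manip.regions_of(label, picture): "pixels" (420x560 bool, what is visible of it) and "rect" ([left, top, right, bottom] in pixels, round what is visible of it).
- manip.pinpoint(label, picture): "point" ([column, row] in pixels: a listed point, or the origin of a listed thing).
The state is a dict: "t": time; "q": joint angles; "qd": joint speeds; "tau": joint torques, N m; "tcp_pos": TCP position; "tool_rot": TCP orientation; "force": force on the tool from outside, world axes, zero at the start; "ft_torque": the same for the moment, N m; "finger_gap": opening from 0.0 (shut) to 1.0 (fully open).
Only numpy, scipy, OpenCV 4.12 (cv2) and the standard library are available. Lean on these libraries where they do the work, as an engineer would, in place of code of your own. Each camera call takes 0.05 s, during which the arm holds its last target.

## Working session

There is one attempt and no reset: what is moved stays moved. The work goes in short steps, Python scripts to look and compute and a tool call to move; the robot and the scene stay as the last step left them, time stands still between calls to the robot, and variables do not carry over. Pictures are saved under pics/ and viewed, and the job is handed in when it is done.

Besides the shell and the picture viewer there is one more tool, called after "Emit:" by a JSON object that holds its "method" and its "body", one argument or row to a line. play_rows: Moves the arm, as the interface text tells. Its arguments: {"type":"object","properties":{"steps":{"type":"array"},"fingers":{"type":"number"},"squeeze":{"type":"number"}},"required":["steps"]}

```bash
ls; mkdir -p pics
cat > h.py <<'E'
import numpy as np, cv2
from station import manip
def save(s,name): cv2.imwrite('pics/'+name+'.png', cv2.cvtColor(s['img'],cv2.COLOR_RGB2BGR))
def ray(s,p,fish=False):
    K=s['K'];T=s['world_from_camera']
    x=(p[0]-K[0,2])/K[0,0];y=(p[1]-K[1,2])/K[1,1]
    if fish:
        r=np.hypot(x,y); d=np.array([np.sin(r)*x/max(r,1e-9),np.sin(r)*y/max(r,1e-9),np.cos(r)])
    else: d=np.array([x,y,1.])
    d=T[:3,:3]@d; return T[:3,3],d/np.linalg.norm(d)
def atz(s,p,z,fish=False):
    o,d=ray(s,p,fish); return o+d*(z-o[2])/d[2]
def tri(rs):
    A=np.zeros((3,3));b=np.zeros(3)
    for o,d in rs:
        P=np.eye(3)-np.outer(d,d);A+=P;b+=P@o
    x=np.linalg.solve(A,b); return x,[np.linalg.norm((np.eye(3)-np.outer(d,d))@(x-o)) for o,d in rs]
def proj(s,X,fish=False):
    T=np.linalg.inv(s['world_from_camera']);c=T[:3,:3]@np.asarray(X)+T[:3,3];K=s['K']
    if fish:
        th=np.arctan2(np.hypot(c[0],c[1]),c[2]);n=np.hypot(c[0],c[1])+1e-12;u,v=th*c[0]/n,th*c[1]/n
    else:u,v=c[0]/c[2],c[1]/c[2]
    return np.array([K[0,0]*u+K[0,2],K[1,1]*v+K[1,2]])
E
python3 - <<'E'
from h import *
print(manip.sense()); print(manip.tips_ahead)
L=['bore_mouth','cover','tray_in','brush','cup_in','coupling_a','coupling_b','case']
for n in ['scene','top','wrist']:
    s=manip.snapshot(n);save(s,n+'0');print(n,s['K'].tolist(),np.round(s['world_from_camera'],4).tolist())
    for l in L:
        print(l,[(np.round(d['point'],1).tolist(),round(d['score'],2)) for d in manip.pinpoint(l,s)],[(np.round(d['rect'],0).tolist(),round(d['score'],2)) for d in manip.regions_of(l,s)] if l in('cover','brush','case') else '')
E
```

```text
pics
{'t': 0.0, 'q': array([-1.47550461e+00,  5.28482239e-01,  1.43390654e+00, -6.74648872e-06,
        1.18139640e+00, -1.78512941e-01]), 'qd': array([-9.16779906e-05, -6.48453242e-04, -1.44383822e-03, -9.02801196e-05,
       -1.13041936e-03,  5.49792273e-04]), 'tau': array([-1.31214110e-03, -4.42350626e+01, -1.78026921e+01, -3.86630918e-04,
        8.38292734e-03, -4.83075212e-06]), 'tcp_pos': array([ 0.16895237, -0.60104073,  0.25532234]), 'tool_rot': array([ 9.90642733e-01,  1.36476277e-01,  4.24862477e-05, -1.09544008e-03]), 'force': array([-0.63808747,  0.12512856, -0.20846807]), 'ft_torque': array([-0.00830692,  0.00903241, -0.00385462]), 'finger_gap': 1.0018617780530026}
0.025
scene [[545.1044312020827, 0.0, 282.3140117177535], [0.0, 545.1044312020827, 218.74738624462424], [0.0, 0.0, 1.0]] [[-0.3255, 0.5569, -0.7642, 1.4434], [0.9454, 0.2049, -0.2533, 0.3337], [0.0155, -0.8049, -0.5932, 0.7896], [0.0, 0.0, 0.0, 1.0]]
bore_mouth [([257.7, 198.2], 0.92)] 
cover [([315.7, 261.2], 0.9), ([254.8, 205.8], 0.85), ([228.6, 313.5], 0.68)] [([296.0, 246.0, 336.0, 274.0], 0.97), ([235.0
[... 1102 characters left out ...]
], 0.71), ([146.7, 207.9], 0.69)] [([163.0, 203.0, 190.0, 225.0], 0.91), ([90.0, 179.0, 155.0, 215.0], 0.88), ([149.0, 259.0, 197.0, 283.0], 0.6)]
cup_in [([190.8, 219.1], 0.72)] 
coupling_a [([226.5, 143.4], 0.76), ([376.6, 134.5], 0.61)] 
coupling_b [([226.5, 143.4], 0.76), ([376.6, 134.5], 0.61)] 
case [] [([278.0, 259.0, 349.0, 295.0], 0.88)]
wrist [[325.19226210127806, 0.0, 278.25607939843536], [0.0, 325.19226210127806, 209.9991356527436], [0.0, 0.0, 1.0]] [[0.2701, -0.9211, -0.2805, 0.2411], [-0.9628, -0.2585, -0.0783, -0.5816], [-0.0004, 0.2912, -0.9567, 0.375], [0.0, 0.0, 0.0, 1.0]]
bore_mouth [] 
cover [] []
tray_in [] 
brush [] []
cup_in [] 
coupling_a [] 
coupling_b [] 
case [] []
```

Run:
```python
from h import *
for n in ['scene','top']:
    im=cv2.imread(f'pics/{n}0.png'); cv2.imwrite(f'pics/{n}0b.png',cv2.resize(im,(800,600),interpolation=cv2.INTER_CUBIC))
```

```text
(no output)
```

View pics/scene0b.png

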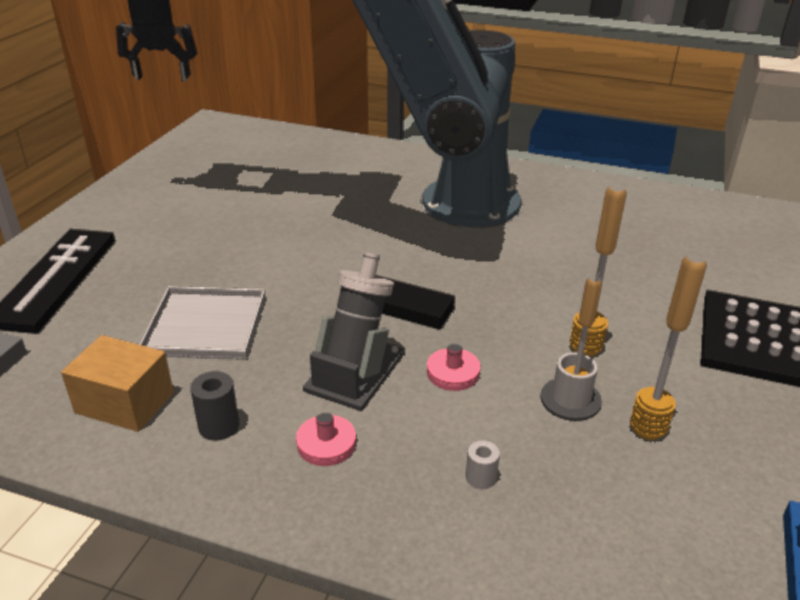

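View pics/top0b.png

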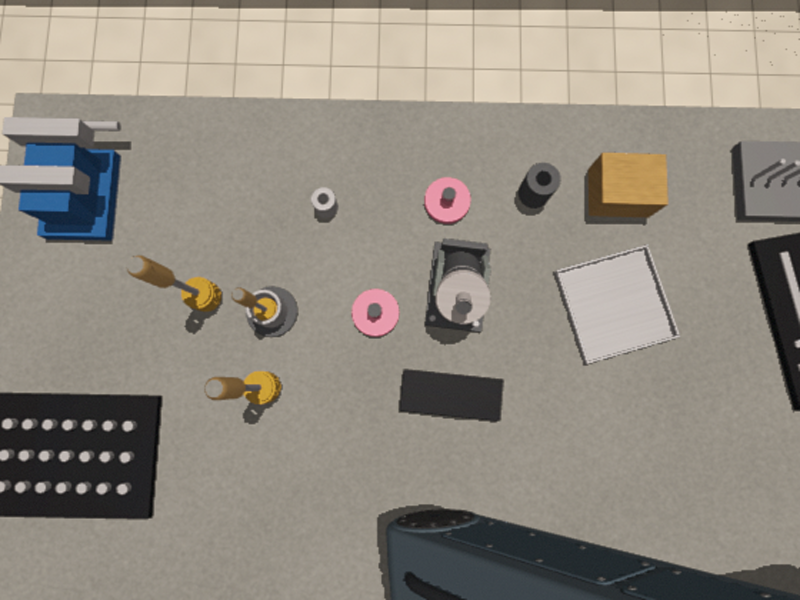

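The scene shows three brush-like things: the one in the cup (409,235), one behind it (420,190) and one to its right (468,245). The one in the cup is the shortest, so it fits the description. The real cover is the aluminium one on the housing (255,195). The pink ones at (317,257) and (228,307) are look-alikes. I'll confirm with crops.

Run:
```python
from h import *
a=cv2.imread('pics/scene0.png');b=cv2.imread('pics/top0.png')
def crop(im,x,y,w,h,k):
    c=cv2.resize(im[y:y+h,x:x+w],None,fx=k,fy=k,interpolation=cv2.INTER_CUBIC)
    for i in range(0,w,20): cv2.putText(c,str(x+i),(i*k,10),0,.35,(0,255,255),1);cv2.line(c,(i*k,12),(i*k,18),(0,255,255),1)
    for i in range(0,h,20): cv2.putText(c,str(y+i),(0,i*k+4),0,.35,(0,255,255),1)
    return c
cv2.imwrite('pics/c1.png',np.hstack([crop(a,205,165,100,120,4),crop(a,370,180,100,120,4)]))
cv2.imwrite('pics/c2.png',np.hstack([crop(b,285,155,80,100,5),crop(b,155,185,80,100,5)]))
```

```text
(no output)
```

View pics/c1.png

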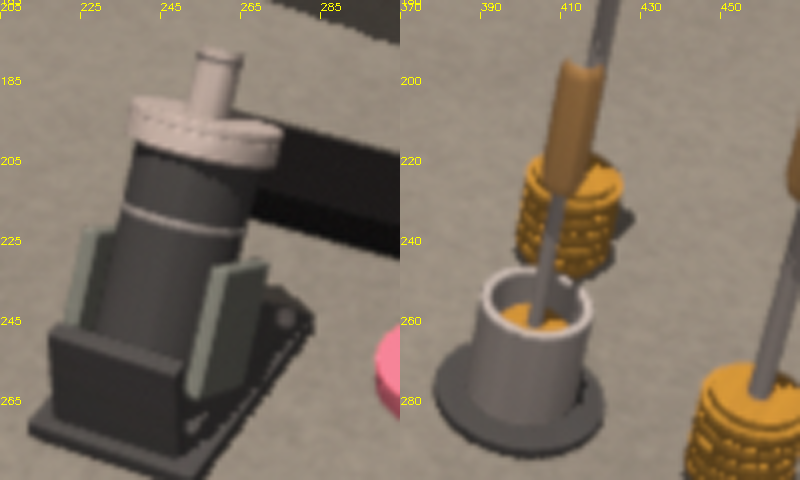

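View pics/c2.png

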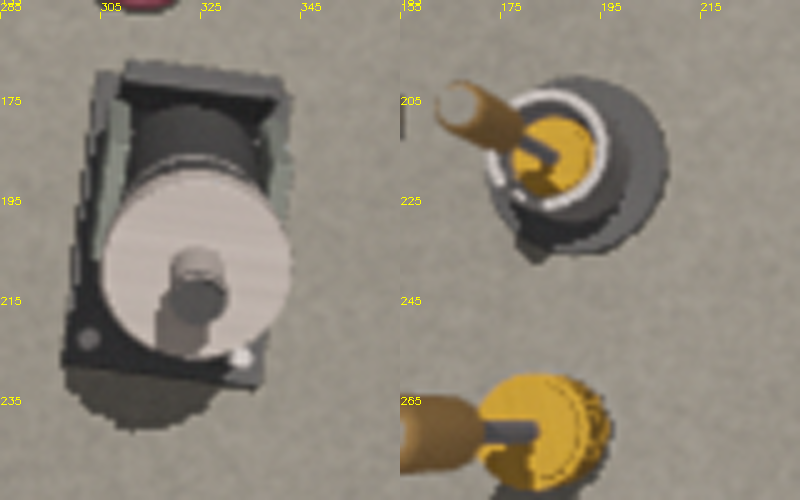

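The crops confirm both picks: the aluminium cover with its knob at top px (325,214), and the brush standing in the cup at top px (167,205). Next I'll fit model silhouettes in both views.

```bash
cat > fit.py <<'E'
from h import *
from scipy.optimize import minimize
def frame(z,yaw=None):
    z=z/np.linalg.norm(z); y=np.cross(z,[1,0,0]); y/=np.linalg.norm(y); return np.stack([np.cross(y,z),y,z],1)
def cyl(o,R,r,z0,z1,n=32):
    a=np.linspace(0,2*np.pi,n,endpoint=False);c=np.stack([r*np.cos(a),r*np.sin(a),0*a],1)
    return np.vstack([c+[0,0,z0],c+[0,0,z1]])@R.T+o
def sil(s,parts,k=4,fish=False):
    m=np.zeros((420*k//1,560*k//1),np.uint8)
    for P in parts:
        if fish: p=np.array([proj(s,X,True) for X in P])
        else:
            T=np.linalg.inv(s['world_from_camera']);c=P@T[:3,:3].T+T[:3,3];K=s['K'];p=np.stack([K[0,0]*c[:,0]/c[:,2]+K[0,2],K[1,1]*c[:,1]/c[:,2]+K[1,2]],1)
        h=cv2.convexHull(((p+.5)*k*16).astype(np.int32)); cv2.fillConvexPoly(m,h,255,shift=4)
    return cv2.resize(m,(560,420),interpolation=cv2.INTER_AREA).astype(float)/255
def cover(o,z):
    R=frame(z);return [cyl(o,R,.041,0,.018),cyl(o,R,.012,.018,.054)]
def brush(o,z):
    R=frame(z);return [cyl(o,R,.0195,0,.045),cyl(o,R,.004,.045,.135),cyl(o,R,.011,.135,.21)]
E
cat > run1.py <<'E'
from fit import *
S={n:manip.snapshot(n) for n in('scene','top')}
near={'cover':{'scene':(255,193),'top':(324,208)},'brush':{'scene':(410,225),'top':(178,212)}}
M={}
for l in near:
    for n in S:
        rs=manip.regions_of(l,S[n]); rs=sorted(rs,key=lambda d:np.hypot((d['rect'][0]+d['rect'][2])/2-near[l][n][0],(d['rect'][1]+d['rect'][3])/2-near[l][n][1]))
        M[l,n]=rs[0]['pixels'].astype(float);print(l,n,rs[0]['rect'],rs[0]['score'])
def pts(a,b,fa=None):
    return tri([ray(S['scene'],a),ray(S['top'],b)])
print('knobtop',pts((259.7,178),(324.8,214.6)))
print('tray',pts((139.9,227.8),(430.7,213.1)),atz(S['top'],(430.7,213.1),.004),atz(S['scene'],(139.9,227.8),.004))
print('cup',atz(S['top'],(190.8,219.1),.008),atz(S['scene'],(398.9,276.9),.008))
print('coupA',atz(S['top'],(226.5,143.4),0),'coupB',atz(S['top'],(376.6,134.5),0))
k=pts((259.7,178),(324.8,214.6))[0]
best=None
for yaw0 in (-.2,0,.2):
    def f(p):
        z=np.array([-.5*np.cos(p[3]/10),-.5*np.sin(p[3]/10),np.sqrt(.75)]);o=k+p[:3]/100-.054*z
        return sum(np.abs(sil(S[n],cover(o,z))-M['cover',n]).sum() for n in S)
    r=minimize(f,[0,0,0,yaw0*10],method='Nelder-Mead',options=dict(maxiter=400,initial_simplex=np.array([[0,0,0,yaw0*10]]+[[0,0,0,yaw0*10]+np.eye(4)[i]*(.6 if i<3 else 1.5) for i in range(4)])))
    p=r.x;z=np.array([-.5*np.cos(p[3]/10),-.5*np.sin(p[3]/10),np.sqrt(.75)]);o=k+p[:3]/100-.054*z
    print('cover',r.fun,p[3]/10,o,'rim',o+.012*z)
tp=pts((415,196),(167,205))[0]; print('brush top approx',tp)
c0=atz(S['top'],(190.8,219.1),.008)
best=None
def g(p):
    o=np.array([c0[0]+p[0]/100,c0[1]+p[1]/100,.0085]); z=np.array([p[2]/10,p[3]/10,1]); z/=np.linalg.norm(z)
    t=0
    for n in S:
        m=M['brush',n]; R=frame(z)
        parts=[cyl(o,R,.004,.07,.135),cyl(o,R,.011,.135,.21)]
        v=sil(S[n],parts); w=np.ones_like(m)
        # handle region only: ignore pixels near cup
        q=proj(S[n],c0+[0,0,.05]); yy,xx=np.mgrid[:420,:560]; w[np.hypot(xx-q[0],yy-q[1])<(22 if n=='top' else 28)]=0
        t+=(np.abs(v-m)*w).sum()
    return t
d=(tp-c0);d/=d[2]
x0=np.array([0,0,d[0]*10,d[1]*10])
r=minimize(g,x0,method='Nelder-Mead',options=dict(maxiter=400,initial_simplex=np.vstack([x0,x0+np.eye(4)*.7])))
print('brush',r.fun,r.x,c0,np.array([c0[0]+r.x[0]/100,c0[1]+r.x[1]/100,.0085]))
E
python3 run1.py
```

```text
cover scene [234.8, 178.3, 274.9, 207.3] 0.64
cover top [308.6, 189.1, 343.7, 226.1] 0.96
brush scene [396.7, 195.0, 421.9, 263.1] 0.7
brush top [158.6, 202.6, 194.5, 225.6] 0.88
knobtop (array([ 0.53783892, -0.01912928,  0.17962119]), [np.float64(0.0009012127803509612), np.float64(0.000901212780350947)])
tray (array([ 0.57205587, -0.3102499 , -0.00476487]), [np.float64(0.0021676919379023055), np.float64(0.002167691937902332)]) [ 0.57003323 -0.30491595  0.004     ] [ 0.58151302 -0.30564992  0.004     ]
cup [0.54251632 0.29683461 0.008     ] [0.54767551 0.29986328 0.008     ]
coupA [0.74211545 0.21681218 0.        ] coupB [ 0.77423276 -0.17236512  0.        ]
cover 128.58431372549018 -0.11330479914395844 [ 0.56289121 -0.02210324  0.13527208] rim [ 0.55692968 -0.02142487  0.14566438]
cover 128.32549019607842 -0.09103077053097057 [ 0.56258225 -0.02172602  0.13497779] rim [ 0.55660709 -0.02118059  0.14537009]
cover 128.57254901960783 -0.1077283385447401 [ 0.56235258 -0.02191059  0.13508295] rim [ 0.55638737 -0.02126547  0.14547525]
brush top approx [0.54669033 0.30056762 0.21441207]
brush 154.9921568627451 [0.03509268 0.36518352 0.01325953 0.05213899] [0.54251632 0.29683461 0.008     ] [0.54286725 0.30048645 0.0085    ]
```

Both fits agree to within 2 mm and the brush stands nearly upright. Next is a row-planning helper and a move to pre-grasp, 110 mm back along the bore axis.

```bash
cat > plan.py <<'E'
from h import *
from scipy.spatial.transform import Rotation as Ro
import json
def tilt(a,th=np.pi/6):
    """tool orientation: z = -(axis leaning towards robot); y level near -y"""
    z=np.array([np.sin(th)*np.cos(a),np.sin(th)*np.sin(a),-np.cos(th)])
    y=np.array([np.sin(a),-np.cos(a),0]); return np.stack([np.cross(y,z),y,z],1)
def go(pos,Rt,n,cur=None,show=True):
    s=manip.sense() if cur is None else None
    p0,R0=(s['tcp_pos'],Ro.from_quat(s['tool_rot']).as_matrix()) if cur is None else cur
    rv=Ro.from_matrix(R0.T@Rt).as_rotvec()/n; rv=np.radians(np.round(np.degrees(rv),1))
    D=Ro.from_rotvec(rv).as_matrix(); S=sum(np.linalg.matrix_power(D,k) for k in range(n))
    p=np.round(np.linalg.solve(S,R0.T@(np.asarray(pos)-p0)),4)
    row=[*p.tolist(),*np.round(np.degrees(rv),1).tolist()]
    P=p0+R0@S@p; R=R0@np.linalg.matrix_power(D,n)
    if show: print(n,'x',[round(v,4) for v in row],'-> end',np.round(P,4),'err mm',np.round((P-pos)*1e3,1),'ang',round(np.degrees(np.linalg.norm(Ro.from_matrix(R.T@Rt).as_rotvec())),2))
    return P,R
E
python3 - <<'E'
from plan import *
o=np.array([.5626,-.022,.135]);a=-.1
R=tilt(a);z=-R[:,2]
tg=o+z*(.049+.11); print(tg)
c=go([.40,-.22,.33],R,12)
go(tg,R,6,c)
s=manip.snapshot('top')
s2=manip.snapshot('scene')
for p in [(146.7,207.9),(189.6,271.7)]: print(atz(s,p,0))
E
```

```text
[ 0.48349717 -0.01406324  0.27269804]
12 x [0.0239, -0.0295, -0.0011, -0.5, 2.5, 1.7] -> end [ 0.4005 -0.22    0.3302] err mm [0.5 0.  0.2] ang 0.73
6 x [0.0043, -0.0355, 0.0134, 0.0, -0.1, 0.1] -> end [ 0.4834 -0.0144  0.2725] err mm [-0.1 -0.3 -0.2] ang 0.25
[0.56963801 0.41116502 0.        ]
[0.41292087 0.29466804 0.        ]
```

Emit:
{"method": "play_rows", "body": {
  "steps": [
    [[0.024, -0.0295, -0.001, -0.5, 2.5, 1.7], [0.024, -0.0295, -0.001, -0.5, 2.5, 1.7], [0.024, -0.0295, -0.001, -0.5, 2.5, 1.7], [0.024, -0.0295, -0.001, -0.5, 2.5, 1.7], [0.024, -0.0295, -0.001, -0.5, 2.5, 1.7], [0.024, -0.0295, -0.001, -0.5, 2.5, 1.7], [0.024, -0.0295, -0.001, -0.5, 2.5, 1.7], [0.024, -0.0295, -0.001, -0.5, 2.5, 1.7], [0.024, -0.0295, -0.001, -0.5, 2.5, 1.7], [0.024, -0.0295, -0.001, -0.5, 2.5, 1.7]]
  ],
  "fingers": 1.0,
  "squeeze": 40
}}

```text
t: 3.45
tcp_pos: [0.3576, -0.2763, 0.3075]
tool_rot: [0.975, -0.014, 0.22, 0.014]
force: [0.5, -0.2, 0.2]
finger_gap: 1.001
```

Emit:
{"method": "play_rows", "body": {
  "steps": [
    [[0.024, -0.0295, -0.001, -0.5, 2.5, 1.7], [0.024, -0.0295, -0.001, -0.5, 2.5, 1.7], [0.0045, -0.0355, 0.0135, 0, 0, 0], [0.0045, -0.0355, 0.0135, 0, 0, 0], [0.0045, -0.0355, 0.0135, 0, 0, 0], [0.0045, -0.0355, 0.0135, 0, 0, 0], [0.0045, -0.0355, 0.0135, 0, 0, 0], [0.0045, -0.0355, 0.0135, 0, 0, 0], [0, 0, 0, 0, 0, 0]]
  ]
}}

```text
t: 4.58
tcp_pos: [0.4856, -0.0117, 0.271]
tool_rot: [0.964, -0.041, 0.261, 0.015]
force: [0.1, 0.3, -0.2]
finger_gap: 1.002
```

```bash
cat > w.py <<'E'
from fit import *; from plan import tilt,Ro
import sys
s=manip.snapshot('wrist');save(s,sys.argv[1])
st=manip.sense();print(st['t'],st['tcp_pos'],np.round(Ro.from_quat(st['tool_rot']).as_matrix(),3).tolist(),np.round(st['q'],2),np.round(st['force'],1))
for l in sys.argv[2:]:
    print(l,[(np.round(d['point'],1).tolist(),round(d['score'],2)) for d in manip.pinpoint(l,s)],[(np.round(d['rect'],0).tolist(),round(d['score'],2)) for d in manip.regions_of(l,s)])
E
python3 w.py w1 cover bore_mouth
python3 - <<'E'
from h import *
im=cv2.imread('pics/w1.png');cv2.imwrite('pics/w1b.png',cv2.resize(im,(800,600),interpolation=cv2.INTER_CUBIC))
E
```

```text
4.625 [ 0.48568842 -0.0129471   0.27138793] [[0.859, -0.089, 0.503], [-0.073, -0.996, -0.052], [0.506, 0.008, -0.863]] [-0.32  0.19  2.1   0.33  0.34  1.05] [-1.   0.3 -0.1]
cover [([257.7, 102.7], 0.92), ([284.0, 197.3], 0.83), ([173.7, 243.9], 0.57), ([357.9, 87.8], 0.54)] [([232.0, 154.0, 329.0, 249.0], 0.84), ([228.0, 72.0, 284.0, 126.0], 0.82), ([144.0, 215.0, 205.0, 272.0], 0.6)]
bore_mouth [] [([262.0, 149.0, 299.0, 159.0], 0.49)]
```

View pics/w1b.png

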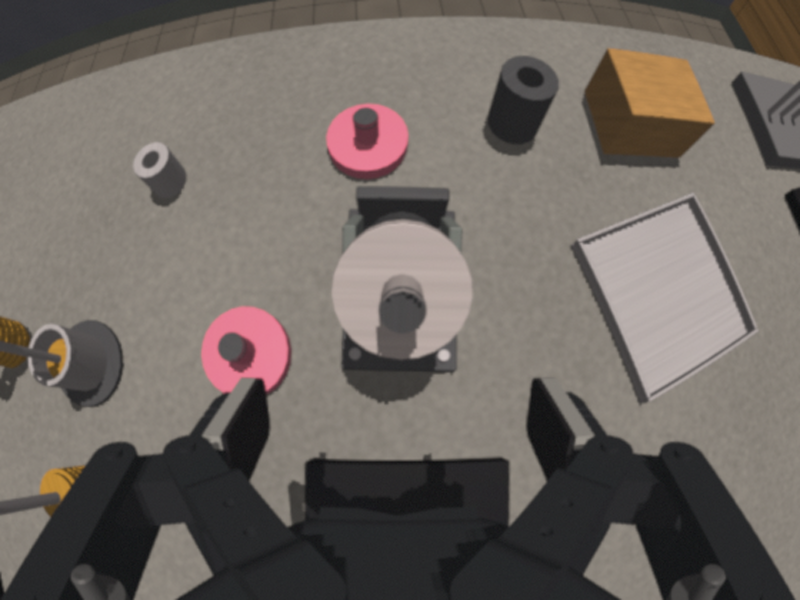

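The wrist picture shows the cover's disc centred at about (282,200), with the knob end at (282,217). The fixture sits square to the tool, so the yaw estimate is good. Now I'll refine with the wrist silhouette plus the fixed views.

```bash
cat > fitc.py <<'E'
from fit import *
def pick(l,s,X,fish):
    q=proj(s,X,fish); rs=manip.regions_of(l,s)
    if not rs:return None,None
    r=min(rs,key=lambda d:np.hypot((d['rect'][0]+d['rect'][2])/2-q[0],(d['rect'][1]+d['rect'][3])/2-q[1]))
    return r['pixels'].astype(float),r['rect']
o0=np.array([.5626,-.022,.135]);a0=-.1
S={n:manip.snapshot(n) for n in('wrist','scene','top')};M={}
for n in S:
    save(S[n],'fc_'+n); M[n],r=pick('cover',S[n],o0+[-.01,0,.017],n=='wrist');print(n,r,M[n].sum())
def zz(a):return np.array([-.5*np.cos(a),-.5*np.sin(a),np.sqrt(.75)])
def fitit(V):
    def f(p):
        z=zz(a0+p[3]/10)
        return sum(np.abs(sil(S[n],cover(o0+p[:3]/100,z),fish=n=='wrist')-M[n]).sum()*(0.5 if n=='wrist' else 1) for n in V)
    x0=np.zeros(4);r=minimize(f,x0,method='Nelder-Mead',options=dict(maxiter=300,initial_simplex=np.vstack([x0,np.diag([.5,.5,.5,1.])])))
    print(V,r.fun,o0+r.x[:3]/100,a0+r.x[3]/10)
fitit(['wrist']);fitit(['wrist','scene']);fitit(['wrist','scene','top'])
E
python3 fitc.py
```

```text
wrist [225.0, 157.2, 324.5, 252.1] 7328.0
scene [237.3, 176.4, 274.4, 204.3] 639.0
top [308.4, 186.8, 343.6, 227.9] 1148.0
['wrist'] 70.69019607843137 [ 0.5659946  -0.02167462  0.13314122] -0.14368694795413564
['wrist', 'scene'] 175.65882352941176 [ 0.56499047 -0.02129155  0.13624188] -0.13120562225427956
['wrist', 'scene', 'top'] 243.69411764705882 [ 0.5646557  -0.02123518  0.13658453] -0.1038307065947013
```

View pics/fc_scene.png

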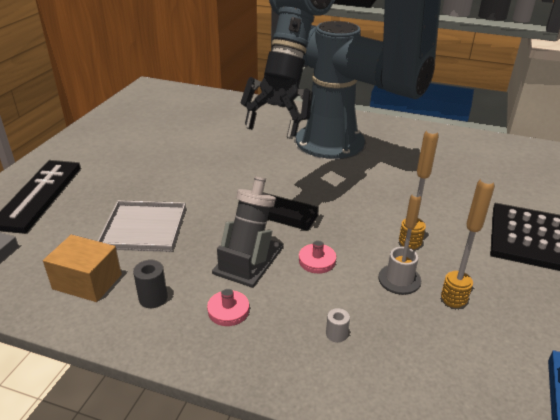

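Run:
```python
from plan import *
o=np.array([.5645,-.0213,.1362]);a=-.1
R=tilt(a);z=-R[:,2]
c=go(o+z*(.049+.06),R,4)
c=go(o+z*(.049),R,4,c)
```

```text
4 x [0.0001, -0.0004, 0.012, 0.1, -0.1, 0.1] -> end [ 0.5102 -0.0157  0.2304] err mm [-0.1  0.1 -0.1] ang 0.22
4 x [0.0, 0.0001, 0.015, -0.0, -0.0, 0.0] -> end [ 0.5401 -0.0189  0.1785] err mm [-0.  -0.1 -0.1] ang 0.22
```

Emit:
{"method": "play_rows", "body": {
  "steps": [
    [[0, -0.0004, 0.012, 0.1, -0.1, 0.2], [0, -0.0004, 0.012, 0.1, -0.1, 0.2], [0, -0.0004, 0.012, 0.1, -0.1, 0.2], [0, -0.0004, 0.012, 0.1, -0.1, 0.2], [0, 0, 0.015, 0, 0, 0], [0, 0, 0.015, 0, 0, 0], [0, 0, 0.015, 0, 0, 0], [0, 0, 0.015, 0, 0, 0], [0, 0, 0, 0, 0, 0], [0, 0, 0, 0, 0, 0]]
  ]
}}

```text
t: 6.38
tcp_pos: [0.5396, -0.0177, 0.1778]
tool_rot: [0.965, -0.05, 0.258, 0.01]
force: [-0.5, -0.7, 0.9]
finger_gap: 1.0
```

```bash
python3 w.py w2
```

```text
6.425 [ 0.539631   -0.01771074  0.1781517 ] [[0.861, -0.101, 0.498], [-0.09, -0.995, -0.046], [0.5, -0.005, -0.866]] [-0.29  0.46  2.08  0.86  0.13  0.56] [-0.5  1.2 -1.1]
```

View pics/w2.png

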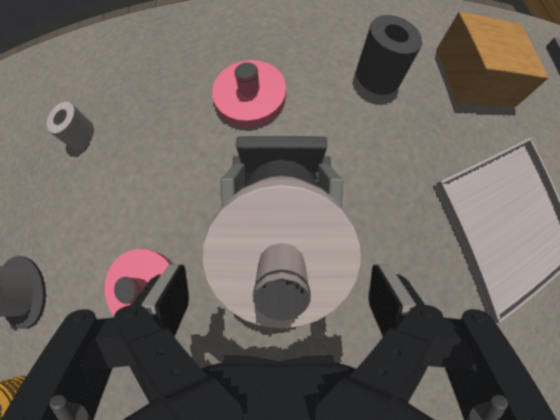

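The knob sits between the pads, centred at (281,285). Closing.

Emit:
{"method": "play_rows", "body": {
  "steps": [
    [[0, 0, 0, 0, 0, 0], [0, 0, 0, 0, 0, 0], [0, 0, 0, 0, 0, 0], [0, 0, 0, 0, 0, 0], [0, 0, 0, 0, 0, 0], [0, 0, 0, 0, 0, 0]]
  ],
  "fingers": 0.0,
  "squeeze": 50
}}

```text
t: 7.18
tcp_pos: [0.5397, -0.0179, 0.1786]
tool_rot: [0.964, -0.05, 0.259, 0.011]
force: [-3.7, 0.3, 6.3]
finger_gap: 0.269
```

```bash
python3 w.py w3 tray_in
```

```text
7.225 [ 0.53969347 -0.01788486  0.17857194] [[0.861, -0.102, 0.499], [-0.09, -0.995, -0.047], [0.501, -0.005, -0.865]] [-0.29  0.46  2.08  0.86  0.13  0.55] [-3.1  0.3  4.8]
tray_in [([513.7, 225.3], 0.69)] [([434.0, 139.0, 560.0, 326.0], 0.78)]
```

View pics/w3.png

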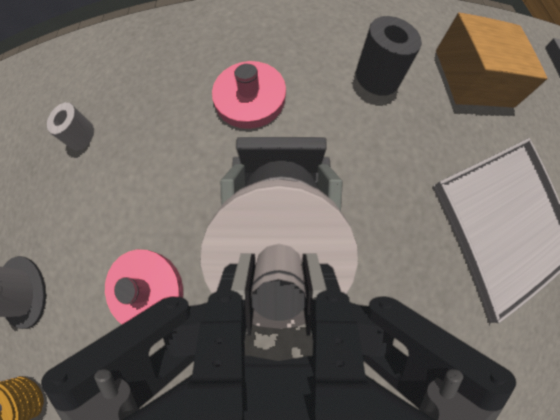

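Gripped (gap 0.269 is about 23 mm). Next I'll work out the lift and the transfer to the tray.

Run:
```python
from plan import *
s=manip.snapshot('wrist')
for d in manip.pinpoint('tray_in',s): print(d['score'],atz(s,d['point'],.004,True))
# tray via quad fit of region masks in all views
import cv2
for n in('wrist','top','scene'):
    s=manip.snapshot(n);r=manip.regions_of('tray_in',s)
    if not r: continue
    m=r[0]['pixels'].astype(np.uint8);ys,xs=np.nonzero(m)
    P=np.array([atz(s,(x,y),.011,n=='wrist')[:2] for x,y in zip(xs,ys)])
    q=cv2.minAreaRect((P*1000).astype(np.float32));print(n,q,P.mean(0))
R=tilt(-.1)
c=go(manip.sense()['tcp_pos']-R[:,2]*.09,R,8)
```

```text
0.96 [ 0.57307188 -0.29860608  0.004     ]
wrist ((571.9487915039062, -304.455078125), (174.15377807617188, 185.8933563232422), 16.66455078125) [ 0.57204298 -0.28771563]
top ((572.1865234375, -303.7098388671875), (171.13958740234375, 178.7767791748047), 16.211132049560547) [ 0.57077403 -0.30341992]
scene ((573.6128540039062, -300.627197265625), (192.06704711914062, 178.24737548828125), 16.980241775512695) [ 0.57564319 -0.29742962]
8 x [0.0, -0.0, -0.0112, -0.0, -0.0, -0.0] -> end [ 0.495  -0.0137  0.2561] err mm [ 0.1 -0.3 -0.4] ang 0.31
```

Emit:
{"method": "play_rows", "body": {
  "steps": [
    [[0, 0, -0.004, 0, 0, 0], [0, 0, -0.008, 0, 0, 0], [0, 0, -0.012, 0, 0, 0], [0, 0, -0.012, 0, 0, 0], [0, 0, -0.012, 0, 0, 0], [0, 0, -0.012, 0, 0, 0], [0, 0, -0.015, 0, 0, 0], [0, 0, -0.015, 0, 0, 0], [0, 0, 0, 0, 0, 0]]
  ]
}}

```text
t: 8.85
tcp_pos: [0.4946, -0.0135, 0.2564]
tool_rot: [0.965, -0.05, 0.259, 0.01]
force: [-0.0, -0.3, -1.7]
finger_gap: 0.268
```

```bash
python3 w.py w4 bore_mouth
python3 - <<'E'
from plan import *
Rv=tilt(-.1,0.0)
c=go([.53,-.12,.29],Rv,10)
go([.571,-.305,.20],Rv,8,c)
E
```

```text
8.9 [ 0.49477528 -0.01359251  0.25602206] [[0.861, -0.101, 0.498], [-0.09, -0.995, -0.046], [0.5, -0.006, -0.866]] [-0.32  0.24  2.1   0.37  0.31  1.03] [-0.1 -0.5 -1.5]
bore_mouth [] [([247.0, 147.0, 314.0, 190.0], 0.94)]
10 x [0.0054, 0.0102, -0.0021, -0.0, -3.0, -0.0] -> end [ 0.5296 -0.1199  0.2899] err mm [-0.4  0.1 -0.1] ang 0.35
8 x [0.0075, 0.0226, 0.0111, -0.0, 0.0, -0.0] -> end [ 0.571  -0.3053  0.2   ] err mm [-0.  -0.3  0. ] ang 0.35
```

View pics/w4.png

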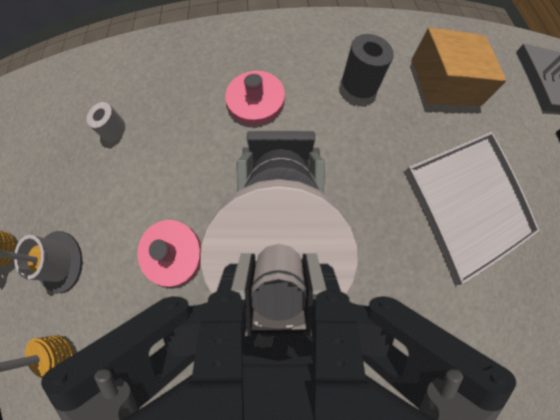

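The cover is off and held; the measured −1.5 N matches its weight. Carrying it to the tray.

Emit:
{"method": "play_rows", "body": {
  "steps": [
    [[0.0054, 0.0102, -0.0021, 0, -3, 0], [0.0054, 0.0102, -0.0021, 0, -3, 0], [0.0054, 0.0102, -0.0021, 0, -3, 0], [0.0054, 0.0102, -0.0021, 0, -3, 0], [0.0054, 0.0102, -0.0021, 0, -3, 0], [0.0054, 0.0102, -0.0021, 0, -3, 0], [0.0054, 0.0102, -0.0021, 0, -3, 0], [0.0054, 0.0102, -0.0021, 0, -3, 0], [0.0054, 0.0102, -0.0021, 0, -3, 0], [0.0054, 0.0102, -0.0021, 0, -3, 0]]
  ]
}}

```text
t: 10.25
tcp_pos: [0.53, -0.1202, 0.2895]
tool_rot: [0.999, -0.051, -0.001, -0.003]
force: [0.8, -1.0, -1.9]
finger_gap: 0.262
```

Emit:
{"method": "play_rows", "body": {
  "steps": [
    [[0.0075, 0.0226, 0.011, 0, 0, 0], [0.0075, 0.0226, 0.011, 0, 0, 0], [0.0075, 0.0226, 0.011, 0, 0, 0], [0.0075, 0.0226, 0.011, 0, 0, 0], [0.0075, 0.0226, 0.011, 0, 0, 0], [0.0075, 0.0226, 0.011, 0, 0, 0], [0.0075, 0.0226, 0.011, 0, 0, 0], [0.0075, 0.0226, 0.011, 0, 0, 0], [0, 0, 0, 0, 0, 0]]
  ]
}}

```text
t: 11.38
tcp_pos: [0.571, -0.3074, 0.2003]
tool_rot: [0.999, -0.052, -0.0, -0.003]
force: [-0.7, 0.1, -0.4]
finger_gap: 0.261
```

```bash
python3 w.py w5
python3 - <<'E'
from plan import *
Rv=tilt(-.1,0.0)
c=go([.572,-.304,.070],Rv,6)
s=manip.snapshot('scene');save(s,'s5')
E
```

```text
11.425 [ 0.57087636 -0.30603634  0.20084275] [[0.995, -0.103, 0.0], [-0.103, -0.995, 0.007], [-0.001, -0.007, -1.0]] [-0.67  0.62  1.42  0.01  1.1   1.  ] [ 0.2 -0.  -1.5]
6 x [0.0002, -0.0003, 0.0218, -0.1, 0.0, -0.0] -> end [ 0.5722 -0.3041  0.07  ] err mm [ 0.2 -0.1  0. ] ang 0.28
```

View pics/s5.png

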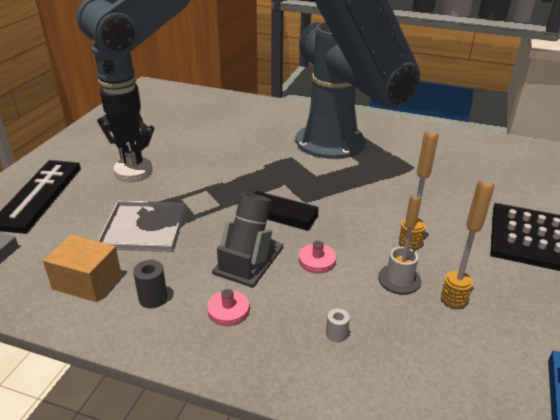

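The cover hangs level over the tray, and everything else is undisturbed. Lowering, with slow rows near the floor.

Emit:
{"method": "play_rows", "body": {
  "steps": [
    [[0, 0, 0.0218, -0.1, 0, 0], [0, 0, 0.0218, -0.1, 0, 0], [0, 0, 0.0218, -0.1, 0, 0], [0, 0, 0.0218, -0.1, 0, 0], [0, 0, 0.0218, -0.1, 0, 0], [0, 0, 0.0218, 0, 0, 0], [0, 0, 0.005, 0, 0, 0], [0, 0, 0.005, 0, 0, 0], [0, 0, 0.003, 0, 0, 0], [0, 0, 0, 0, 0, 0]]
  ]
}}

```text
t: 12.72
tcp_pos: [0.5714, -0.3054, 0.0583]
tool_rot: [0.999, -0.051, 0.0, 0.002]
force: [-0.3, 0.6, -1.5]
finger_gap: 0.263
```

Emit:
{"method": "play_rows", "body": {
  "steps": [
    [[0, 0, 0.0015, 0, 0, 0], [0, 0, 0.0015, 0, 0, 0]]
  ]
}}

```text
t: 12.98
tcp_pos: [0.5713, -0.3055, 0.0551]
tool_rot: [0.999, -0.051, 0.0, 0.002]
force: [0.4, 0.8, -0.8]
finger_gap: 0.265
```

Emit:
{"method": "play_rows", "body": {
  "steps": [
    [[0, 0, 0.001, 0, 0, 0], [0, 0, 0, 0, 0, 0]]
  ]
}}

```text
t: 13.22
tcp_pos: [0.5711, -0.3053, 0.0537]
tool_rot: [0.999, -0.051, 0.0, 0.002]
force: [-0.1, 0.2, -0.9]
finger_gap: 0.264
```

Emit:
{"method": "play_rows", "body": {
  "steps": [
    [[0, 0, 0.001, 0, 0, 0], [0, 0, 0, 0, 0, 0]]
  ]
}}

```text
t: 13.48
tcp_pos: [0.5713, -0.3055, 0.0533]
tool_rot: [0.999, -0.051, 0.0, 0.002]
force: [-0.4, 0.3, 2.2]
finger_gap: 0.269
```

Emit:
{"method": "play_rows", "body": {
  "steps": [
    [[0, 0, 0.001, 0, 0, 0], [0, 0, 0, 0, 0, 0]]
  ]
}}

```text
t: 13.72
tcp_pos: [0.5712, -0.3056, 0.0531]
tool_rot: [0.999, -0.051, 0.0, 0.002]
force: [-3.0, 0.3, 6.5]
finger_gap: 0.264
```

Contact with the floor (6.5 N). Releasing and rising.

Emit:
{"method": "play_rows", "body": {
  "steps": [
    [[0, 0, 0, 0, 0, 0], [0, 0, 0, 0, 0, 0], [0, 0, 0, 0, 0, 0], [0, 0, 0, 0, 0, 0]]
  ],
  "fingers": 0.75
}}

```text
t: 14.22
tcp_pos: [0.5712, -0.3053, 0.0516]
tool_rot: [0.999, -0.051, 0.0, 0.002]
force: [0.4, -0.1, -0.5]
finger_gap: 0.748
```

Emit:
{"method": "play_rows", "body": {
  "steps": [
    [[0, 0, -0.01, 0, 0, 0], [0, 0, -0.02, 0, 0, 0], [0, 0, -0.03, 0, 0, 0], [0, 0, -0.03, 0, 0, 0], [0, 0, -0.03, 0, 0, 0], [0, 0, -0.03, 0, 0, 0], [0, 0, -0.03, 0, 0, 0], [0, 0, -0.03, 0, 0, 0], [0, 0, -0.03, 0, 0, 0], [0, 0, 0, 0, 0, 0]]
  ]
}}

```text
t: 15.48
tcp_pos: [0.5724, -0.3054, 0.2966]
tool_rot: [0.999, -0.051, 0.004, 0.004]
force: [0.2, 0.5, 0.2]
finger_gap: 0.75
```

```bash
python3 w.py w6 cover bore_mouth brush cup_in
python3 - <<'E'
from plan import *
s=manip.snapshot('scene');save(s,'s6')
for n in('scene','top'):
    s=manip.snapshot(n)
    print(n,[(np.round(d['point'],1).tolist(),round(d['score'],2)) for l in('cover','bore_mouth','cup_in','brush') for d in manip.pinpoint(l,s)])
a=cv2.imread('pics/w6.png');b=cv2.imread('pics/s6.png')
cv2.imwrite('pics/c6.png',cv2.resize(np.hstack([a,b]),(800,300)))
E
```

```text
15.525 [ 0.5714682  -0.30472439  0.29423525] [[0.995, -0.101, 0.003], [-0.101, -0.995, -0.006], [0.004, 0.005, -1.0]] [-0.66  0.52  1.33 -0.    1.28  1.01] [-0.4  0.3 -0.1]
cover [([58.7, 78.1], 0.87), ([155.0, 39.6], 0.42)] [([245.0, 142.0, 311.0, 210.0], 0.88), ([34.0, 53.0, 82.0, 108.0], 0.67)]
bore_mouth [([27.8, 243.8], 0.92)] [([9.0, 149.0, 74.0, 260.0], 0.89)]
brush [] []
cup_in [] []
scene [([228.1, 312.9], 0.94), ([315.6, 263.4], 0.69), ([140.7, 227.3], 0.56), ([337.9, 331.3], 0.27), ([259.1, 196.3], 0.86), ([398.8, 276.0], 0.78), ([410.0, 245.2], 0.89), ([258.7, 194.5], 0.69), ([455.1, 297.5], 0.66)]
top [([264.1, 218.5], 0.95), ([430.7, 210.4], 0.8), ([309.5, 141.4], 0.77), ([323.2, 208.7], 0.96), ([191.2, 217.5], 0.84), ([185.3, 271.9], 0.8), ([186.9, 216.8], 0.79), ([146.1, 206.0], 0.67)]
```

View pics/c6.png

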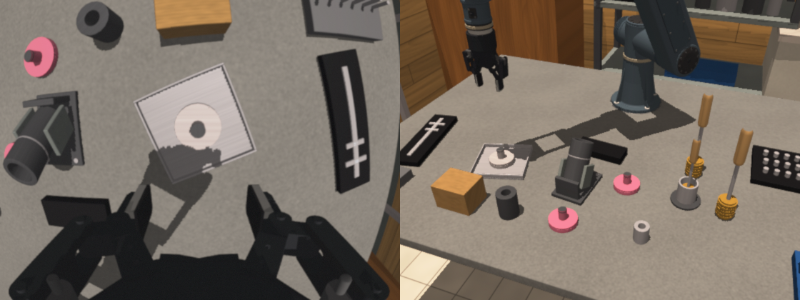

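The cover lies flat and centred in the tray. Next I'll get a better measurement of the bore mouth from above on the way to the brush.

Run:
```python
from plan import *
go([.47,-.02,.36],tilt(-.1,0.2),9)
```

```text
9 x [-0.0136, -0.0303, -0.009, 0.0, 1.3, -0.0] -> end [ 0.4704 -0.0199  0.3604] err mm [0.4 0.1 0.4] ang 0.34
```

Emit:
{"method": "play_rows", "body": {
  "steps": [
    [[-0.0136, -0.0303, -0.009, 0, 1.3, 0], [-0.0136, -0.0303, -0.009, 0, 1.3, 0], [-0.0136, -0.0303, -0.009, 0, 1.3, 0], [-0.0136, -0.0303, -0.009, 0, 1.3, 0], [-0.0136, -0.0303, -0.009, 0, 1.3, 0], [-0.0136, -0.0303, -0.009, 0, 1.3, 0], [-0.0136, -0.0303, -0.009, 0, 1.3, 0], [-0.0136, -0.0303, -0.009, 0, 1.3, 0], [-0.0136, -0.0303, -0.009, 0, 1.3, 0], [0, 0, 0, 0, 0, 0]]
  ]
}}

```text
t: 17.73
tcp_pos: [0.4692, -0.0181, 0.361]
tool_rot: [0.994, -0.049, 0.102, 0.007]
force: [-0.6, -0.2, -0.2]
finger_gap: 0.749
```

```bash
python3 w.py w7 bore_mouth
python3 - <<'E'
from fit import *
im=cv2.imread('pics/w7.png')
s={n:manip.snapshot(n) for n in('wrist','scene','top')}
rs=[]
for n in s:
    d=manip.pinpoint('bore_mouth',s[n]); 
    if d: print(n,d[0]['point'],d[0]['score']); rs.append(ray(s[n],d[0]['point'],n=='wrist'))
print(tri(rs))
# overlay predicted mouth circle
m=np.array([.5585,-.0207,.1466]);z=np.array([-.4975,.05,.866]);R=frame(z)
for r,dz,c in((.024,0,(0,255,0)),(.034,0,(0,0,255)),(.034,-.13,(255,0,0)),(.024,-.12,(255,255,0))):
    for P in cyl(m,R,r,dz,dz,48): cv2.circle(im,tuple(np.round(proj(s['wrist'],P,True)).astype(int)),0,c,-1)
cv2.imwrite('pics/w7b.png',cv2.resize(im[100:300,180:400],None,fx=3,fy=3,interpolation=cv2.INTER_NEAREST))
E
```

```text
17.775 [ 0.47018925 -0.01933275  0.36095136] [[0.974, -0.099, 0.203], [-0.097, -0.995, -0.024], [0.205, 0.004, -0.979]] [-0.3   0.11  1.78  0.04  1.05  1.35] [-0.1 -0.7  1. ]
bore_mouth [([272.0, 144.2], 0.66)] [([240.0, 87.0, 301.0, 174.0], 0.74)]
wrist [270.8, 149.0] 0.68
scene [257.4, 195.6] 0.81
top [320.9, 210.5] 0.89
(array([ 0.55294003, -0.0182955 ,  0.14421803]), [np.float64(0.003771400648231098), np.float64(0.000530832723107884), np.float64(0.0034625297171885254)])
```

View pics/w7b.png

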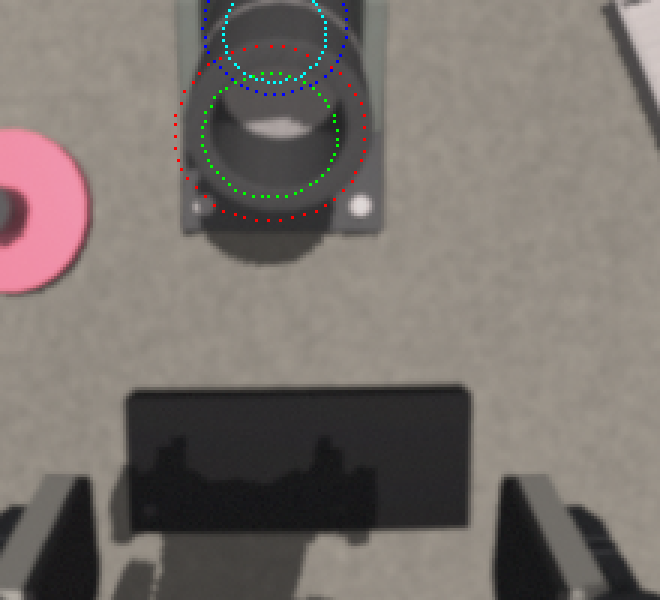

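View pics/w7.png

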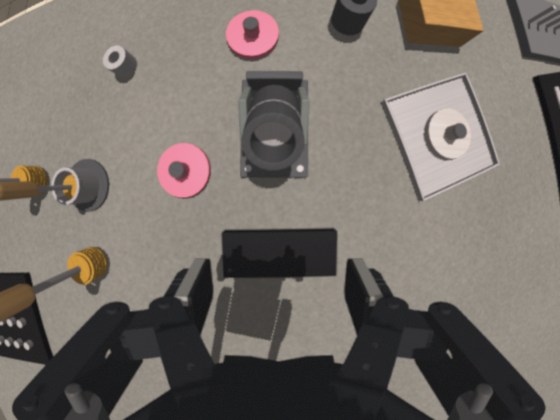

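The overlay shows the true mouth about 2–3 px right of the prediction and slightly smaller. I'll refit it on a consistent, enlarged picture.

```bash
cat > mo.py <<'E'
from fit import *
import pickle
s=manip.snapshot('wrist');save(s,'w8');pickle.dump({k:s[k] for k in('K','world_from_camera')},open('w8.pkl','wb'))
t=manip.snapshot('top');save(t,'t8');sc=manip.snapshot('scene');save(sc,'s8')
def enh(im):
    im=im.astype(float);return np.clip((im/255)**.45*255,0,255).astype(np.uint8)
a=enh(cv2.imread('pics/w8.png')[95:185,225:325]);b=enh(cv2.imread('pics/t8.png')[170:240,290:360]);c=enh(cv2.imread('pics/s8.png')[170:240,220:290])
def lab(im,x,y,k):
    o=cv2.resize(im,None,fx=k,fy=k,interpolation=cv2.INTER_CUBIC)
    for i in range(0,im.shape[1],10): cv2.putText(o,str(x+i),(i*k,9),0,.3,(0,255,255));cv2.line(o,(i*k,10),(i*k,14),(0,255,255))
    for i in range(0,im.shape[0],10): cv2.putText(o,str(y+i),(0,i*k+3),0,.3,(0,255,255));cv2.line(o,(20,i*k),(24,i*k),(0,255,255))
    return o
cv2.imwrite('pics/m8.png',lab(a,225,95,6));
cv2.imwrite('pics/m8b.png',np.hstack([lab(b,290,170,5),lab(c,220,170,5)]))
E
python3 mo.py
```

```text
(no output)
```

View pics/m8.png

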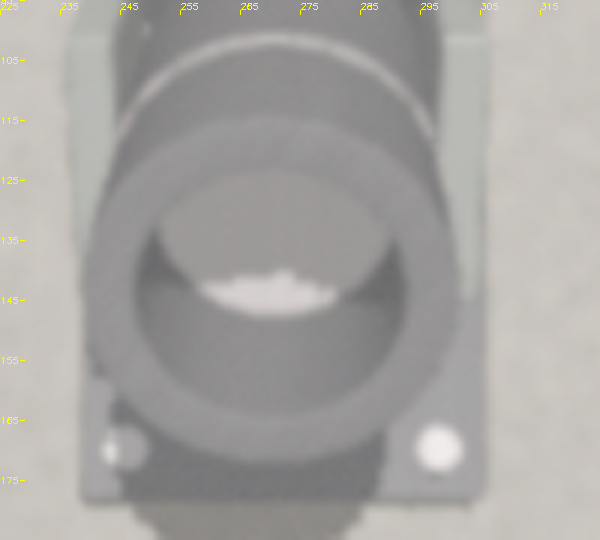

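View pics/m8b.png

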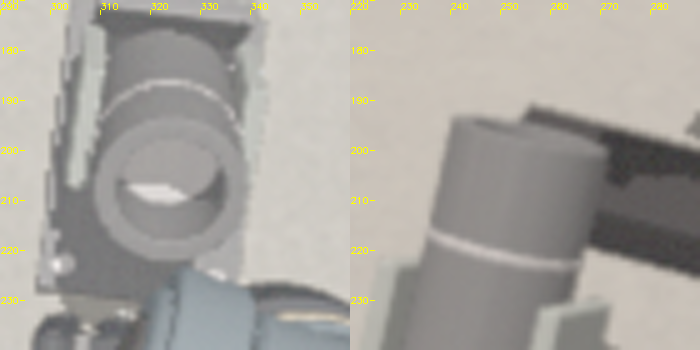

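```bash
cat > mfit.py <<'E'
from fit import *
import pickle
from scipy.optimize import least_squares
W=pickle.load(open('w8.pkl','rb'));t=manip.snapshot('top');s=manip.snapshot('scene')
obs=[(W,1,.024,(247.3,293,123.3,164.2)),(W,1,.034,(238.8,301.3,114.2,172.3)),(t,0,.024,(313,335.2,197.6,216.6)),(t,0,.034,(308.8,339.6,193.4,222.0)),(s,0,.034,(240.2,271.6,None,None))]
def res(p,use=(0,1,2,3,4),full=False):
    z=np.array([-.5*np.cos(p[3]),-.5*np.sin(p[3]),np.sqrt(.75)]);R=frame(z);out=[]
    for i in use:
        c,f,r,e=obs[i]; q=np.array([proj(c,P,f) for P in cyl(p[:3],R,r,0,0,72)[:72]])
        v=(q[:,0].min(),q[:,0].max(),q[:,1].min(),q[:,1].max())
        out+=[(a-b)*(1 if f else 2) for a,b in zip(v,e) if b is not None]
    return out
for u in((0,1,2,3,4),(0,1),(2,3,4)):
    r=least_squares(res,[.5585,-.0207,.1466,-.1],args=(u,),x_scale=[.01,.01,.01,.1],diff_step=1e-3);print(u,np.round(r.x,4),np.round(r.fun,1))
E
python3 mfit.py
```

```text
(0, 1, 2, 3, 4) [ 0.5581 -0.0212  0.1466 -0.0999] [ 0.  -0.4  0.5  0.8 -0.8  0.7  0.5  0.6 -0.5 -0.6 -1.1  2.  -1.3 -0.1
 -1.5 -0.5 -1.9 -1.5]
(0, 1) [ 0.5591 -0.0216  0.1435  0.0959] [ 0.5 -0.5 -0.   0.1 -0.4  0.4  0.  -0.1]
(2, 3, 4) [ 0.5564 -0.0207  0.1546 -0.0032] [-0.4 -0.2 -0.8  2.6 -1.3  0.3 -1.3  0.2 -1.4 -0.2]
```

Run:
```python
from fit import *
import pickle
W=pickle.load(open('w8.pkl','rb'))
A=atz(W,(238.6,178),.008,True);B=atz(W,(305.7,177.6),.008,True);print(A,B)
d=A-B;print('yaw',np.arctan2(-d[0],d[1]))
# right edges near/far
C=atz(W,(306,176),.008,True);D=atz(W,(306,146),.008,True);d=D-C;print(C,D,'yaw',np.arctan2(d[1],d[0]))
t=manip.snapshot('top')
# top plate left edge from first picture
C=atz(t,(297.5,227),.008);D=atz(t,(304.2,170),.008);print('left-edge yaw',np.arctan2((D-C)[1],(D-C)[0]))
C=atz(t,(297.8,228),.008);D=atz(t,(337,232.5),.008);d=C-D;print('near-edge yaw',np.arctan2(-d[0],d[1]))
```

```text
[0.52940492 0.03200426 0.008     ] [ 0.51961877 -0.06748326  0.008     ]
yaw -0.09805026494130578
[ 0.52194819 -0.06816978  0.008     ] [ 0.56661189 -0.07281179  0.008     ] yaw -0.1035605684188916
left-edge yaw -0.1024726156357159
near-edge yaw -0.09515537544084073
```

Run:
```python
from plan import *
go([.50,.29,.38],tilt(-.1,0.),10)
```

```text
10 x [0.0, -0.0311, -0.0021, 0.0, -1.2, -0.0] -> end [0.4997 0.2897 0.3801] err mm [-0.3 -0.3  0.1] ang 0.35
```

Emit:
{"method": "play_rows", "body": {
  "steps": [
    [[0, -0.031, -0.002, 0, -1.2, 0], [0, -0.031, -0.002, 0, -1.2, 0], [0, -0.031, -0.002, 0, -1.2, 0], [0, -0.031, -0.002, 0, -1.2, 0], [0, -0.031, -0.002, 0, -1.2, 0], [0, -0.031, -0.002, 0, -1.2, 0], [0, -0.031, -0.002, 0, -1.2, 0], [0, -0.031, -0.002, 0, -1.2, 0], [0, -0.031, -0.002, 0, -1.2, 0], [0, -0.031, -0.002, 0, -1.2, 0]]
  ]
}}

```text
t: 19.73
tcp_pos: [0.4997, 0.2899, 0.3791]
tool_rot: [0.999, -0.051, -0.003, 0.002]
force: [0.5, -0.8, -0.1]
finger_gap: 0.747
```

Emit:
{"method": "play_rows", "body": {
  "steps": [
    [[0, 0, 0, 0, 0, 0], [0, 0, 0, 0, 0, 0]]
  ]
}}

```text
t: 19.98
tcp_pos: [0.4994, 0.2884, 0.3789]
tool_rot: [0.999, -0.051, -0.003, 0.002]
force: [0.2, -0.0, -0.4]
finger_gap: 0.745
```

```bash
python3 w.py w9 brush cup_in
python3 - <<'E'
from h import *
for n in('scene','top'):
    s=manip.snapshot(n);save(s,n+'9')
E
```

```text
20.025 [0.49936071 0.28805868 0.37896202] [[0.995, -0.102, -0.006], [-0.102, -0.995, -0.003], [-0.005, 0.004, -1.0]] [ 0.33  0.35  1.39 -0.    1.41  2.  ] [0.  0.1 0.1]
brush [([272.9, 216.0], 0.96), ([188.4, 124.0], 0.65), ([266.5, 132.4], 0.6)] [([250.0, 200.0, 291.0, 328.0], 0.72), ([88.0, 108.0, 209.0, 165.0], 0.66), ([246.0, 119.0, 280.0, 159.0], 0.61)]
cup_in [([264.5, 131.9], 0.57)] [([235.0, 102.0, 296.0, 161.0], 0.62)]
```

View pics/w9.png

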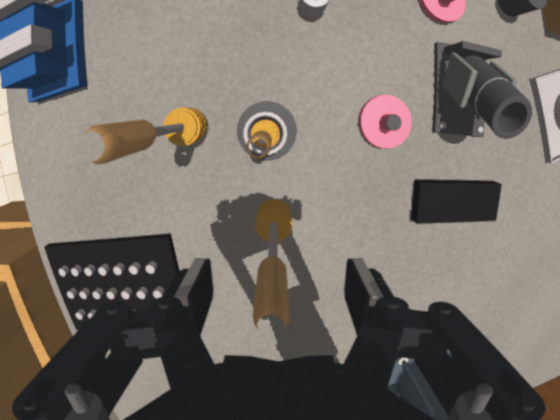

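View pics/scene9.png

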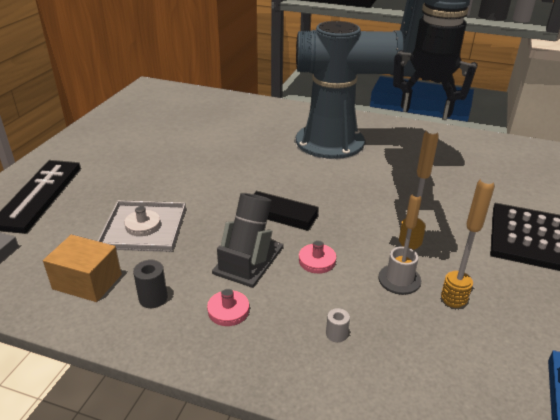

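The wrist view shows the target brush in the cup with its handle top at about (257,150). The decoys are at (120,140) and (271,300). Measuring.

Run:
```python
from h import *
im=cv2.imread('pics/w9.png');c=im[95:175,220:310].astype(float);c=((c/255)**.7*255).astype(np.uint8);k=7
o=cv2.resize(c,None,fx=k,fy=k,interpolation=cv2.INTER_CUBIC)
for i in range(0,90,10): cv2.putText(o,str(220+i),(i*k,9),0,.35,(0,0,255));cv2.line(o,(i*k,10),(i*k,14),(0,0,255))
for i in range(0,80,10): cv2.putText(o,str(95+i),(0,i*k+3),0,.35,(0,0,255))
cv2.imwrite('pics/w9c.png',o)
s=manip.snapshot('wrist');print(atz(s,(257,150),.218,True),atz(s,(264.5,131.9),.008,True))
a=cv2.imread('pics/scene9.png')[185:300,365:445];cv2.imwrite('pics/s9c.png',cv2.resize(a,None,fx=5,fy=5,interpolation=cv2.INTER_CUBIC))
```

```text
[0.54424136 0.3017234  0.218     ] [0.54744209 0.30308194 0.008     ]
```

View pics/w9c.png

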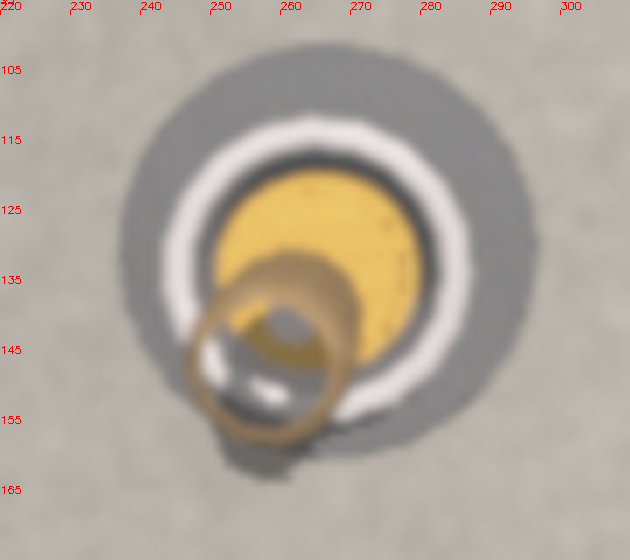

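View pics/s9c.png

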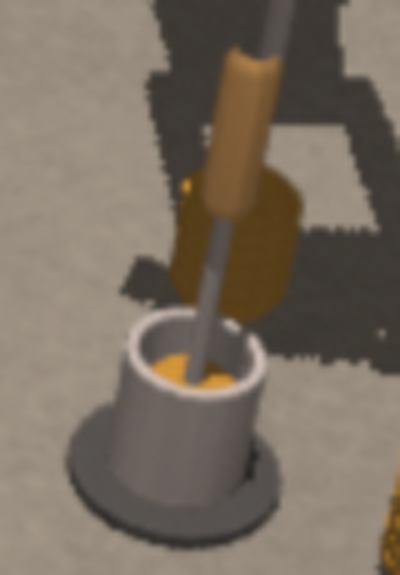

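Run:
```python
from plan import *
s=manip.snapshot('wrist')
t=atz(s,(258.4,147.3),.2185,True);print('top',t,'hlow',atz(s,(261.3,141),.143,True),'rim',atz(s,(265.4,133.1),.07,True),'foot',atz(s,(266.9,130.7),.006,True))
print('bristle top',atz(s,(220+320/7,95+268/7),.053,True))
c=go([.543,.3015,.30],tilt(-.1,0),5)
```

```text
top [0.54651037 0.30034268 0.2185    ] hlow [0.5454296  0.30164341 0.143     ] rim [0.54920504 0.29940384 0.07      ] foot [0.54876277 0.29952151 0.006     ]
bristle top [0.54789031 0.29973676 0.053     ]
5 x [0.0084, -0.0035, 0.0158, 0.0, 0.1, -0.0] -> end [0.5431 0.3013 0.3002] err mm [ 0.1 -0.2  0.2] ang 0.32
```

Run:
```python
from plan import *
c=go([.546,.3005,.28],tilt(-.1,0),5)
c=go([.546,.3005,.192],tilt(-.1,0),6,c)
```

```text
5 x [0.009, -0.0034, 0.0198, 0.0, 0.1, -0.0] -> end [0.546  0.3004 0.2802] err mm [ 0.  -0.1  0.2] ang 0.32
6 x [-0.0001, -0.0001, 0.0147, 0.0, -0.0, -0.0] -> end [0.5458 0.3008 0.192 ] err mm [-0.2  0.3 -0. ] ang 0.32
```

Emit:
{"method": "play_rows", "body": {
  "steps": [
    [[0.009, -0.0034, 0.0198, 0, 0.1, 0], [0.009, -0.0034, 0.0198, 0, 0.1, 0], [0.009, -0.0034, 0.0198, 0, 0.1, 0], [0.009, -0.0034, 0.0198, 0, 0.1, 0], [0.009, -0.0034, 0.0198, 0, 0, 0], [0, 0, 0, 0, 0, 0]]
  ],
  "fingers": 0.65
}}

```text
t: 21.18
tcp_pos: [0.5457, 0.3005, 0.2776]
tool_rot: [0.999, -0.051, -0.001, 0.003]
force: [-0.4, -0.4, 0.6]
finger_gap: 0.652
```

```bash
python3 w.py w10
python3 - <<'E'
from plan import *
go([.546,.3005,.192],tilt(-.1,0),6)
E
```

```text
21.225 [0.54591451 0.30069321 0.27891188] [[0.995, -0.101, -0.0], [-0.101, -0.995, -0.004], [0.0, 0.004, -1.0]] [ 0.33  0.5   1.41 -0.    1.23  2.  ] [-0.7  0.1 -0.3]
6 x [0.0, -0.0, 0.0145, 0.0, -0.0, -0.0] -> end [0.5459 0.3003 0.1919] err mm [-0.1 -0.2 -0.1] ang 0.26
```

View pics/w10.png

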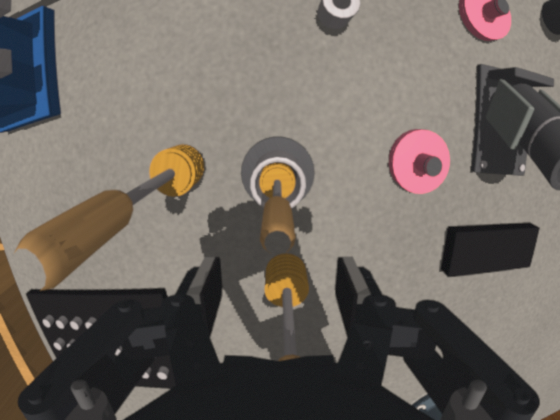

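The brush is centred between the jaws at (278,215). Descending and gripping.

Emit:
{"method": "play_rows", "body": {
  "steps": [
    [[0, 0, 0.0145, 0, 0, 0], [0, 0, 0.0145, 0, 0, 0], [0, 0, 0.0145, 0, 0, 0], [0, 0, 0.0145, 0, 0, 0], [0, 0, 0.0145, 0, 0, 0], [0, 0, 0.0145, 0, 0, 0], [0, 0, 0, 0, 0, 0]]
  ]
}}

```text
t: 22.1
tcp_pos: [0.5453, 0.3001, 0.1914]
tool_rot: [0.999, -0.051, -0.0, 0.002]
force: [0.8, -0.5, -0.3]
finger_gap: 0.65
```

Emit:
{"method": "play_rows", "body": {
  "steps": [
    [[0, 0, 0, 0, 0, 0], [0, 0, 0, 0, 0, 0], [0, 0, 0, 0, 0, 0], [0, 0, 0, 0, 0, 0], [0, 0, 0, 0, 0, 0]]
  ],
  "fingers": 0.0,
  "squeeze": 50
}}

```text
t: 22.72
tcp_pos: [0.5467, 0.3007, 0.1939]
tool_rot: [0.999, -0.051, 0.002, 0.001]
force: [1.6, -0.6, 5.2]
finger_gap: 0.242
```

```bash
python3 w.py w11; python3 -c "
from h import *
s=manip.snapshot('scene');save(s,'s11')
a=cv2.imread('pics/w11.png');b=cv2.imread('pics/s11.png');cv2.imwrite('pics/c11.png',cv2.resize(np.hstack([a,b]),(800,300)))"
```

```text
22.775 [0.54675011 0.30068915 0.19392201] [[0.995, -0.101, 0.004], [-0.101, -0.995, -0.003], [0.004, 0.002, -1.0]] [ 0.33  0.6   1.5  -0.    1.05  2.  ] [-0.4  0.1  5. ]
```

View pics/c11.png

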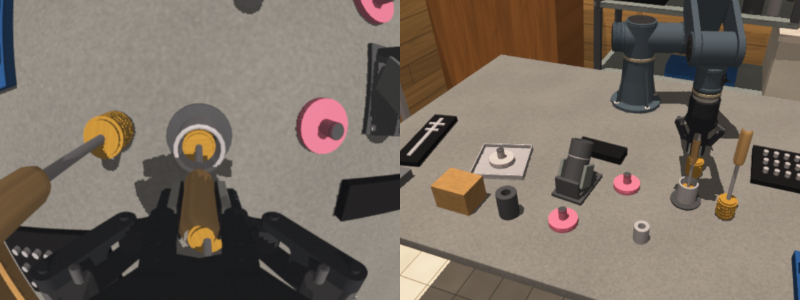

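Gripped (gap 0.242 is about 21 mm), with the TCP about 185 mm above the tip. Lifting straight up, then tilting towards the bore.

Run:
```python
from plan import *
s=manip.sense();p=s['tcp_pos'];R0=Ro.from_quat(s['tool_rot']).as_matrix()
m=np.array([.5581,-.0212,.1466]);R=tilt(-.1);z=-R[:,2]
c=go(p+[0,0,.17],tilt(-.1,0),9)
tg=m+z*(.04+.1855);print(tg)
go(tg,R,14,c)
```

```text
9 x [0.0001, 0.0, -0.0189, 0.0, -0.0, -0.0] -> end [0.547  0.3011 0.364 ] err mm [0.3 0.4 0.1] ang 0.28
[ 0.44591328 -0.00994378  0.34188873]
14 x [-0.0052, 0.0228, 0.0004, 0.0, 2.1, -0.0] -> end [ 0.4464 -0.0096  0.3422] err mm [0.5 0.4 0.3] ang 0.41
```

Emit:
{"method": "play_rows", "body": {
  "steps": [
    [[0, 0, -0.006, 0, 0, 0], [0, 0, -0.012, 0, 0, 0], [0, 0, -0.02, 0, 0, 0], [0, 0, -0.022, 0, 0, 0], [0, 0, -0.022, 0, 0, 0], [0, 0, -0.022, 0, 0, 0], [0, 0, -0.022, 0, 0, 0], [0, 0, -0.022, 0, 0, 0], [0, 0, -0.022, 0, 0, 0], [0, 0, 0, 0, 0, 0]]
  ]
}}

```text
t: 24.08
tcp_pos: [0.5464, 0.3013, 0.3653]
tool_rot: [0.999, -0.051, 0.003, 0.001]
force: [-0.4, 0.6, -1.4]
finger_gap: 0.241
```

```bash
python3 w.py w12;python3 - <<'E'
from plan import *
s=manip.snapshot('scene');save(s,'s12')
a=cv2.imread('pics/w12.png');b=cv2.imread('pics/s12.png');cv2.imwrite('pics/c12.png',cv2.resize(np.hstack([a,b]),(800,300)))
m=np.array([.5581,-.0212,.1466]);R=tilt(-.1);z=-R[:,2]
go(m+z*(.04+.1855),R,14)
E
```

```text
24.125 [0.54567851 0.30104348 0.36366908] [[0.995, -0.101, 0.003], [-0.101, -0.995, -0.003], [0.003, 0.003, -1.0]] [ 0.33  0.43  1.3  -0.    1.41  2.  ] [ 0.4 -0.8 -0.9]
14 x [-0.0051, 0.0228, 0.0004, 0.0, 2.1, -0.0] -> end [ 0.446  -0.0099  0.3417] err mm [ 0.   0.  -0.2] ang 0.59
```

View pics/c12.png

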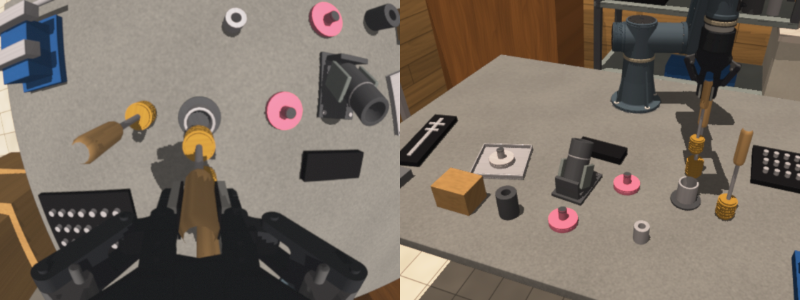

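The brush is free of the cup and hangs straight. Moving to the stand-off above the bore.

Emit:
{"method": "play_rows", "body": {
  "steps": [
    [[-0.0051, 0.0228, 0.0004, 0, 2.1, 0], [-0.0051, 0.0228, 0.0004, 0, 2.1, 0], [-0.0051, 0.0228, 0.0004, 0, 2.1, 0], [-0.0051, 0.0228, 0.0004, 0, 2.1, 0], [-0.0051, 0.0228, 0.0004, 0, 2.1, 0], [-0.0051, 0.0228, 0.0004, 0, 2.1, 0], [-0.0051, 0.0228, 0.0004, 0, 2.1, 0]]
  ]
}}

```text
t: 25.05
tcp_pos: [0.4934, 0.145, 0.3553]
tool_rot: [0.991, -0.05, 0.128, 0.008]
force: [-0.2, -0.5, -0.1]
finger_gap: 0.246
```

Emit:
{"method": "play_rows", "body": {
  "steps": [
    [[-0.0051, 0.0228, 0.0004, 0, 2.1, 0], [-0.0051, 0.0228, 0.0004, 0, 2.1, 0], [-0.0051, 0.0228, 0.0004, 0, 2.1, 0], [-0.0051, 0.0228, 0.0004, 0, 2.1, 0], [-0.0051, 0.0228, 0.0004, 0, 2.1, 0], [-0.0051, 0.0228, 0.0004, 0, 2.1, 0], [-0.0051, 0.0228, 0.0004, 0, 2.1, 0], [0, 0, 0, 0, 0, 0], [0, 0, 0, 0, 0, 0]]
  ]
}}

```text
t: 26.18
tcp_pos: [0.4463, -0.0095, 0.3414]
tool_rot: [0.966, -0.049, 0.254, 0.014]
force: [0.3, 0.1, -0.6]
finger_gap: 0.239
```

```bash
python3 w.py w13 brush bore_mouth;python3 - <<'E'
from plan import *
s=manip.snapshot('scene');save(s,'s13');t=manip.snapshot('top');save(t,'t13')
for n,v in(('s',s),('t',t)): print(n,[(np.round(d['point'],1).tolist(),round(d['score'],2)) for d in manip.pinpoint('brush',v)])
m=np.array([.5581,-.0212,.1466]);R=tilt(-.1);z=-R[:,2]
go(m+z*(.04+.1855),R,2)
a=cv2.imread('pics/w13.png')[60:360,130:430];b=cv2.imread('pics/s13.png')[130:280,190:340];cv2.imwrite('pics/c13.png',np.hstack([cv2.resize(a,(400,400)),cv2.resize(b,(400,400),interpolation=cv2.INTER_CUBIC)]))
E
```

```text
26.225 [ 0.44663669 -0.00928019  0.34171569] [[0.866, -0.101, 0.489], [-0.086, -0.995, -0.052], [0.492, 0.003, -0.871]] [-0.35  0.    2.06  0.21  0.59  1.18] [ 0.5 -0.1 -0.6]
brush [([88.5, 317.3], 0.62), ([39.0, 226.7], 0.59)] [([2.0, 207.0, 46.0, 240.0], 0.74), ([250.0, 174.0, 307.0, 335.0], 0.64), ([0.0, 301.0, 101.0, 338.0], 0.59)]
bore_mouth [([279.0, 181.0], 0.88), ([346.1, 84.4], 0.7)] [([249.0, 140.0, 308.0, 202.0], 0.68)]
s [([408.0, 243.7], 0.88), ([453.5, 300.7], 0.6)]
t [([322.4, 216.7], 0.87), ([186.3, 270.4], 0.71)]
2 x [-0.0003, 0.0003, -0.0001, 0.1, 0.2, 0.0] -> end [ 0.446  -0.01    0.3418] err mm [ 0.1 -0.1 -0.1] ang 0.09
```

View pics/c13.png

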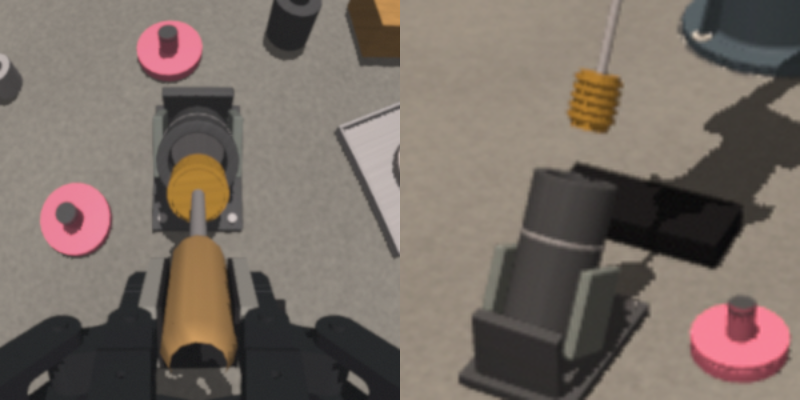

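The brush looks lined up with the housing in both views. I'll check with a predicted overlay: brush along the tool axis with its tip 185 mm ahead, plus the bore axis.

Run:
```python
from fit import *; from plan import Ro
st=manip.sense();R=Ro.from_quat(st['tool_rot']).as_matrix();p=st['tcp_pos']
tip=p+R[:,2]*.1855;z=-R[:,2]
m=np.array([.5581,-.0212,.1466]);mz=np.array([-.4975,.05,.866])
out=[]
for n,(x,y,w,h,k) in(('wrist',(235,120,90,100,4)),('scene',(225,130,90,100,4))):
    s=manip.snapshot(n);im=cv2.cvtColor(s['img'],cv2.COLOR_RGB2BGR);im=((im/255.)**.6*255).astype(np.uint8)
    c=cv2.resize(im[y:y+h,x:x+w],None,fx=k,fy=k,interpolation=cv2.INTER_CUBIC)
    def dots(P,col):
        for X in P:
            q=(proj(s,X,n=='wrist')-[x,y]+.5)*k; cv2.circle(c,tuple(np.round(q).astype(int)),1,col,-1)
    F=frame(z);G=frame(mz)
    dots(cyl(tip,F,.0195,0,0,40)[:40],(255,0,0));dots(cyl(tip,F,.0195,.045,.045,40)[:40],(0,0,255))
    dots(cyl(m,G,.034,0,0,48)[:48],(0,255,0));dots(cyl(m,G,.024,0,0,48)[:48],(255,255,0))
    out.append(c)
cv2.imwrite('pics/c14.png',np.hstack(out))
```

```text
(no output)
```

View pics/c14.png

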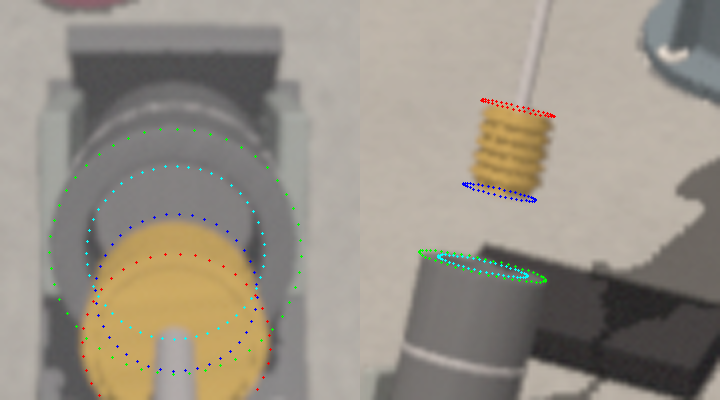

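The wrist overlay matches the bristle head to within about 2 px, the stem follows the predicted axis in the scene view, and the rim matches. Entering the mouth slowly while watching the force.

Emit:
{"method": "play_rows", "body": {
  "steps": [
    [[0.0005, 0.0006, 0, 0.2, 0.4, 0], [0, 0, 0.01, 0, 0, 0], [0, 0, 0.01, 0, 0, 0], [0, 0, 0.01, 0, 0, 0], [0, 0, 0.01, 0, 0, 0], [0, 0, 0.01, 0, 0, 0], [0, 0, 0, 0, 0, 0]]
  ]
}}

```text
t: 27.6
tcp_pos: [0.4718, -0.0128, 0.2978]
tool_rot: [0.965, -0.048, 0.257, 0.013]
force: [-0.7, 0.4, -0.2]
finger_gap: 0.241
```

```bash
cat > st.py <<'E'
from plan import *
m=np.array([.5581,-.0212,.1466]);R=tilt(-.1);z=-R[:,2]
st=manip.sense();Q=Ro.from_quat(st['tool_rot']).as_matrix()
tip=st['tcp_pos']+Q[:,2]*.1855
print('t',st['t'],'tip in mouth (x,y,z mm)',np.round(np.array([R[:,0]@(tip-m),-R[:,1]@(tip-m),z@(tip-m)])*1e3,1),'force tool',np.round(Q.T@st['force'],1),'q',np.round(st['q'],2),'gap',round(st['finger_gap'],3))
E
python3 st.py; python3 w.py w15; python3 -c "
from h import *
s=manip.snapshot('scene');save(s,'s15')
a=cv2.imread('pics/w15.png')[60:360,130:430];b=cv2.imread('pics/s15.png')[130:280,190:340];cv2.imwrite('pics/c15.png',np.hstack([cv2.resize(a,(400,400)),cv2.resize(b,(400,400),interpolation=cv2.INTER_CUBIC)]))"
```

```text
t 27.6 tip in mouth (x,y,z mm) [ -0.1  -0.2 -11.2] force tool [-0.7 -0.3 -0.2] q [-0.33  0.12  2.09  0.27  0.44  1.12] gap 0.241
27.65 [ 0.47176449 -0.01281064  0.29832361] [[0.863, -0.1, 0.495], [-0.086, -0.995, -0.05], [0.498, -0.0, -0.867]] [-0.33  0.12  2.08  0.27  0.44  1.12] [ 0.3  0.1 -1.2]
```

View pics/c15.png

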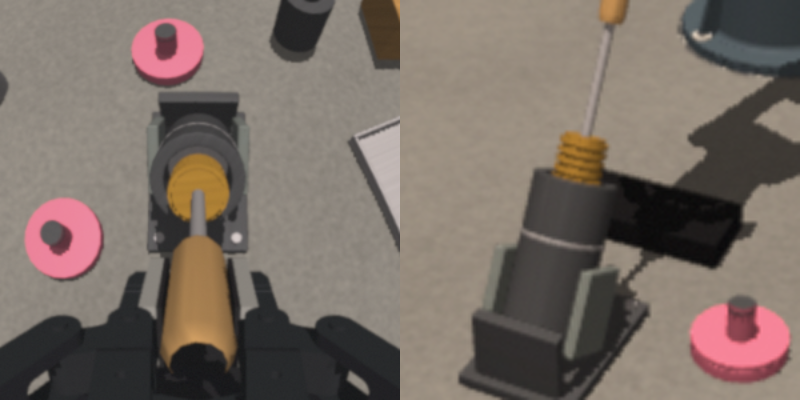

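The bristles are in the mouth with no side force. Continuing down.

Emit:
{"method": "play_rows", "body": {
  "steps": [
    [[0, 0, 0.01, 0, 0, 0], [0, 0, 0.01, 0, 0, 0], [0, 0, 0.01, 0, 0, 0], [0, 0, 0.01, 0, 0, 0], [0, 0, 0, 0, 0, 0]]
  ]
}}

```text
t: 28.32
tcp_pos: [0.4916, -0.0148, 0.2631]
tool_rot: [0.965, -0.048, 0.257, 0.013]
force: [-0.1, 0.6, -1.2]
finger_gap: 0.242
```

```bash
python3 st.py
```

```text
t 28.325 tip in mouth (x,y,z mm) [ -0.2  -0.2 -51.2] force tool [-0.8 -0.5  0.9] q [-0.32  0.22  2.09  0.34  0.33  1.06] gap 0.242
```

Emit:
{"method": "play_rows", "body": {
  "steps": [
    [[0, 0, 0.01, 0, 0, 0], [0, 0, 0.01, 0, 0, 0], [0, 0, 0.01, 0, 0, 0], [0, 0, 0.01, 0, 0, 0], [0, 0, 0, 0, 0, 0]]
  ]
}}

```text
t: 28.95
tcp_pos: [0.5115, -0.0168, 0.2285]
tool_rot: [0.965, -0.048, 0.257, 0.013]
force: [-0.9, 0.4, -2.0]
finger_gap: 0.249
```

```bash
python3 st.py
```

```text
t 28.95 tip in mouth (x,y,z mm) [ -0.1  -0.3 -91.1] force tool [-1.8 -0.4  1.3] q [-0.31  0.32  2.09  0.45  0.24  0.95] gap 0.249
```

Emit:
{"method": "play_rows", "body": {
  "steps": [
    [[0, 0, 0.008, 0, 0, 0], [0, 0, 0.006, 0, 0, 0], [0, 0, 0.005, 0, 0, 0], [0, 0, 0.003, 0, 0, 0], [0, 0, 0, 0, 0, 0]]
  ]
}}

```text
t: 29.58
tcp_pos: [0.5224, -0.0179, 0.2102]
tool_rot: [0.965, -0.048, 0.258, 0.013]
force: [0.5, 0.3, -0.7]
finger_gap: 0.244
```

```bash
python3 st.py;python3 -c "
from h import *
s=manip.snapshot('scene');save(s,'s16');cv2.imwrite('pics/c16.png',cv2.resize(cv2.imread('pics/s16.png')[90:290,150:350],(600,600),interpolation=cv2.INTER_CUBIC))"
```

```text
t 29.575 tip in mouth (x,y,z mm) [   0.4   -0.3 -112.5] force tool [ 0.1 -0.3  0.8] q [-0.3   0.37  2.09  0.54  0.19  0.86] gap 0.244
```

View pics/c16.png

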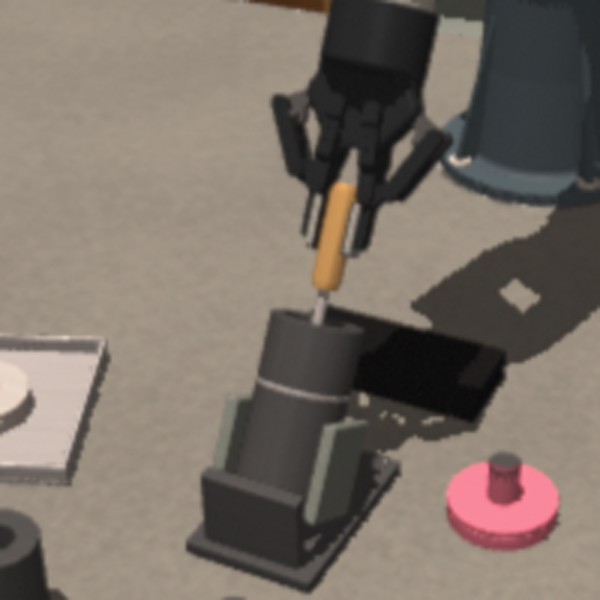

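The tip is about 112 mm deep, with the handle just above the mouth. I'll feel for the bottom.

Emit:
{"method": "play_rows", "body": {
  "steps": [
    [[0, 0, 0.003, 0, 0, 0], [0, 0, 0.002, 0, 0, 0], [0, 0, 0, 0, 0, 0]]
  ]
}}

```text
t: 30.0
tcp_pos: [0.5249, -0.0182, 0.206]
tool_rot: [0.965, -0.048, 0.258, 0.013]
force: [0.2, -0.7, -0.4]
finger_gap: 0.244
```

Emit:
{"method": "play_rows", "body": {
  "steps": [
    [[0, 0, 0.0015, 0, 0, 0], [0, 0, 0, 0, 0, 0]]
  ]
}}

```text
t: 30.25
tcp_pos: [0.5256, -0.0183, 0.2047]
tool_rot: [0.965, -0.048, 0.258, 0.013]
force: [0.2, 0.7, -0.4]
finger_gap: 0.247
```

```bash
python3 st.py
```

```text
t 30.25 tip in mouth (x,y,z mm) [   0.6   -0.4 -118.9] force tool [-0.1 -0.7  0.4] q [-0.3   0.39  2.09  0.58  0.18  0.83] gap 0.247
```

Emit:
{"method": "play_rows", "body": {
  "steps": [
    [[0, 0, 0.0015, 0, 0, 0], [0, 0, 0, 0, 0, 0]]
  ]
}}

```text
t: 30.5
tcp_pos: [0.5259, -0.0182, 0.204]
tool_rot: [0.965, -0.048, 0.258, 0.013]
force: [-3.6, 0.4, 5.2]
finger_gap: 0.243
```

Emit:
{"method": "play_rows", "body": {
  "steps": [
    [[0, 0, -0.006, 0, 0, 0], [0, 0, -0.01, 0, 0, 0], [0, 0, -0.012, 0, 0, 0], [0, 0, -0.012, 0, 0, 0], [0, 0, -0.012, 0, 0, 0], [0, 0, -0.012, 0, 0, 0], [0, 0, -0.012, 0, 0, 0], [0, 0, -0.01, 0, 0, 0], [0, 0, 0, 0, 0, 0], [0, 0, 0, 0, 0, 0]]
  ]
}}

```text
t: 31.75
tcp_pos: [0.4837, -0.0141, 0.278]
tool_rot: [0.965, -0.048, 0.258, 0.013]
force: [0.5, -0.2, -1.3]
finger_gap: 0.245
```

```bash
python3 st.py;python3 w.py w17; python3 -c "
from h import *
s=manip.snapshot('scene');save(s,'s17')
a=cv2.imread('pics/w17.png')[60:360,130:430];b=cv2.imread('pics/s17.png')[130:280,190:340];cv2.imwrite('pics/c17.png',np.hstack([cv2.resize(a,(400,400)),cv2.resize(b,(400,400),interpolation=cv2.INTER_CUBIC)]))"
```

```text
t 31.75 tip in mouth (x,y,z mm) [  0.7  -0.4 -34.3] force tool [-0.2  0.1  1.4] q [-0.33  0.18  2.09  0.31  0.38  1.09] gap 0.245
31.8 [ 0.48364672 -0.01407182  0.27778712] [[0.863, -0.1, 0.496], [-0.086, -0.995, -0.05], [0.498, 0.0, -0.867]] [-0.33  0.18  2.09  0.31  0.38  1.09] [-0.7 -0.8 -1.1]
```

View pics/c17.png

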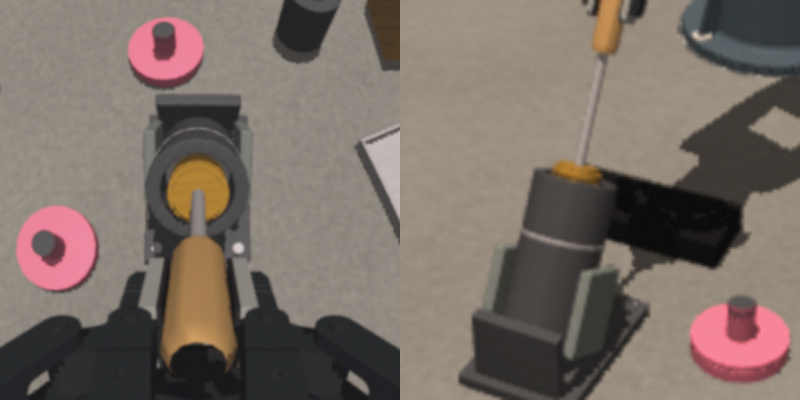

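It touched the bottom at about 120 mm (6 N). The bristles now show about 10 mm above the mouth. Second stroke down.

Emit:
{"method": "play_rows", "body": {
  "steps": [
    [[0, 0, 0.01, 0, 0, 0], [0, 0, 0.012, 0, 0, 0], [0, 0, 0.012, 0, 0, 0], [0, 0, 0.012, 0, 0, 0], [0, 0, 0.012, 0, 0, 0], [0, 0, 0.012, 0, 0, 0], [0, 0, 0.008, 0, 0, 0], [0, 0, 0.005, 0, 0, 0], [0, 0, 0, 0, 0, 0], [0, 0, 0, 0, 0, 0]]
  ]
}}

```text
t: 33.1
tcp_pos: [0.5248, -0.0182, 0.2061]
tool_rot: [0.965, -0.048, 0.258, 0.013]
force: [0.4, 0.7, -0.9]
finger_gap: 0.24
```

Emit:
{"method": "play_rows", "body": {
  "steps": [
    [[0, 0, 0.0015, 0, 0, 0], [0, 0, 0, 0, 0, 0], [0, 0, 0, 0, 0, 0]]
  ]
}}

```text
t: 33.48
tcp_pos: [0.5256, -0.0183, 0.2049]
tool_rot: [0.965, -0.048, 0.258, 0.013]
force: [-0.7, 0.1, -0.8]
finger_gap: 0.245
```

```bash
python3 st.py
```

```text
t 33.475 tip in mouth (x,y,z mm) [   0.7   -0.4 -118.7] force tool [-1.   0.   0.3] q [-0.3   0.39  2.09  0.58  0.18  0.83] gap 0.245
```

Emit:
{"method": "play_rows", "body": {
  "steps": [
    [[0, 0, 0.0015, 0, 0, 0], [0, 0, 0, 0, 0, 0]]
  ]
}}

```text
t: 33.72
tcp_pos: [0.526, -0.0182, 0.204]
tool_rot: [0.965, -0.048, 0.258, 0.013]
force: [-4.4, 0.2, 5.5]
finger_gap: 0.244
```

Emit:
{"method": "play_rows", "body": {
  "steps": [
    [[0, 0, -0.008, 0, 0, 0], [0, 0, -0.014, 0, 0, 0], [0, 0, -0.018, 0, 0, 0], [0, 0, -0.018, 0, 0, 0], [0, 0, -0.018, 0, 0, 0], [0, 0, -0.018, 0, 0, 0], [0, 0, -0.018, 0, 0, 0], [0, 0, -0.018, 0, 0, 0], [0, 0, -0.018, 0, 0, 0], [0, 0, -0.014, 0, 0, 0]]
  ]
}}

```text
t: 34.98
tcp_pos: [0.4453, -0.0101, 0.3444]
tool_rot: [0.965, -0.048, 0.258, 0.013]
force: [0.0, -0.0, -1.7]
finger_gap: 0.242
```

```bash
python3 st.py;python3 - <<'E'
from plan import *
c=go([.548,.300,.365],tilt(-.1,0),14)
E
```

```text
t 34.975 tip in mouth (x,y,z mm) [ 0.6 -0.2 42.5] force tool [-0.8  0.   1.5] q [-0.35 -0.01  2.06  0.23  0.59  1.16] gap 0.242
14 x [0.0054, -0.0228, 0.0, 0.0, -2.1, 0.0] -> end [0.5485 0.3004 0.3653] err mm [0.5 0.4 0.3] ang 0.54
```

Emit:
{"method": "play_rows", "body": {
  "steps": [
    [[0.0054, -0.0228, 0, 0, -2.1, 0], [0.0054, -0.0228, 0, 0, -2.1, 0], [0.0054, -0.0228, 0, 0, -2.1, 0], [0.0054, -0.0228, 0, 0, -2.1, 0], [0.0054, -0.0228, 0, 0, -2.1, 0], [0.0054, -0.0228, 0, 0, -2.1, 0], [0.0054, -0.0228, 0, 0, -2.1, 0]]
  ]
}}

```text
t: 35.85
tcp_pos: [0.4961, 0.146, 0.3588]
tool_rot: [0.99, -0.049, 0.132, 0.007]
force: [0.7, 0.3, -1.3]
finger_gap: 0.245
```

Emit:
{"method": "play_rows", "body": {
  "steps": [
    [[0.0054, -0.0228, 0, 0, -2.1, 0], [0.0054, -0.0228, 0, 0, -2.1, 0], [0.0054, -0.0228, 0, 0, -2.1, 0], [0.0054, -0.0228, 0, 0, -2.1, 0], [0.0054, -0.0228, 0, 0, -2.1, 0], [0.0054, -0.0228, 0, 0, -2.1, 0], [0.0054, -0.0228, 0, 0, -2.1, 0], [0, 0, 0, 0, 0, 0], [0, 0, 0, 0, 0, 0]]
  ]
}}

```text
t: 36.98
tcp_pos: [0.5486, 0.2997, 0.3642]
tool_rot: [0.999, -0.05, 0.004, 0.001]
force: [-0.6, -0.0, -0.6]
finger_gap: 0.244
```

```bash
python3 w.py w18 cup_in brush
python3 - <<'E'
from fit import *; from plan import go,tilt,Ro
go([.5475,.300,.365],tilt(-.1,0),2)
st=manip.sense();R=Ro.from_quat(st['tool_rot']).as_matrix();tip=st['tcp_pos']+R[:,2]*.1855;z=-R[:,2]
out=[]
cup=np.array([.5485,.2995,.07])
for n,(x,y,w,h,k) in(('wrist',(225,125,110,110,3.6)),('scene',(360,160,110,110,3.6))):
    s=manip.snapshot(n);im=cv2.cvtColor(s['img'],cv2.COLOR_RGB2BGR);im=((im/255.)**.7*255).astype(np.uint8)
    c=cv2.resize(im[y:y+h,x:x+w],None,fx=k,fy=k,interpolation=cv2.INTER_CUBIC)
    def dots(P,col):
        for X in P: cv2.circle(c,tuple(np.round((proj(s,X,n=='wrist')-[x,y]+.5)*k).astype(int)),1,col,-1)
    F=frame(z);dots(cyl(tip,F,.0195,0,0,40)[:40],(255,0,0));dots(cyl(tip,F,.0195,.045,.045,40)[:40],(0,0,255))
    G=np.eye(3);dots(cyl(cup,G,.029,0,0,48)[:48],(0,255,0));dots(cyl(cup,G,.0235,0,0,48)[:48],(255,255,0))
    out.append(c)
cv2.imwrite('pics/c18.png',np.hstack(out))
E
```

```text
37.025 [0.54854873 0.29952794 0.36448988] [[0.995, -0.1, 0.008], [-0.1, -0.995, -0.002], [0.009, 0.001, -1.0]] [ 0.32  0.43  1.3  -0.    1.41  1.99] [-0.6 -0.1 -0.6]
cup_in [([278.1, 166.5], 0.93)] [([247.0, 136.0, 310.0, 187.0], 0.75)]
brush [([276.5, 192.4], 0.63), ([281.7, 247.2], 0.56), ([202.7, 157.0], 0.56)] [([254.0, 174.0, 305.0, 332.0], 0.9), ([98.0, 142.0, 216.0, 232.0], 0.83), ([270.0, 236.0, 306.0, 362.0], 0.77)]
2 x [-0.0007, -0.0001, 0.0, 0.0, -0.3, -0.0] -> end [0.5475 0.3    0.3651] err mm [-0.  -0.   0.1] ang 0.07
```

View pics/c18.png

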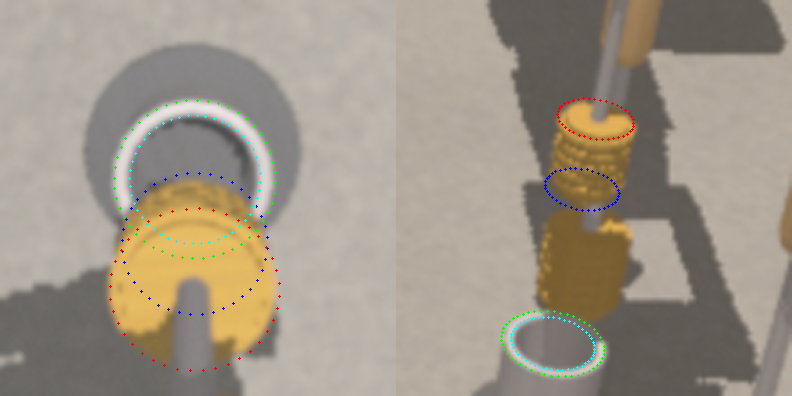

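The cup overlay is exact in both views. The brush hangs about 2 mm short in tool x, which the present tool tilt cancels. Lowering until just above the rim.

Emit:
{"method": "play_rows", "body": {
  "steps": [
    [[0, 0.0005, 0.012, 0, 0, 0], [0, 0, 0.018, 0, 0, 0], [0, 0, 0.018, 0, 0, 0], [0, 0, 0.018, 0, 0, 0], [0, 0, 0.016, 0, 0, 0], [0, 0, 0.008, 0, 0, 0], [0, 0, 0, 0, 0, 0], [0, 0, 0, 0, 0, 0]]
  ]
}}

```text
t: 38.33
tcp_pos: [0.5504, 0.2998, 0.2755]
tool_rot: [0.999, -0.05, 0.005, 0.0]
force: [0.1, 0.4, -1.9]
finger_gap: 0.242
```

```bash
python3 w.py w19
python3 - <<'E'
from fit import *; from plan import Ro
st=manip.sense();R=Ro.from_quat(st['tool_rot']).as_matrix();tip=st['tcp_pos']+R[:,2]*.1855;z=-R[:,2]
print('tip pred',tip)
out=[]
cup=np.array([.5485,.2995,.07])
for n,(x,y,w,h,k) in(('wrist',(225,125,110,110,3.6)),('scene',(360,190,110,110,3.6))):
    s=manip.snapshot(n);im=cv2.cvtColor(s['img'],cv2.COLOR_RGB2BGR);im=((im/255.)**.7*255).astype(np.uint8)
    c=cv2.resize(im[y:y+h,x:x+w],None,fx=k,fy=k,interpolation=cv2.INTER_CUBIC)
    def dots(P,col):
        for X in P: cv2.circle(c,tuple(np.round((proj(s,X,n=='wrist')-[x,y]+.5)*k).astype(int)),1,col,-1)
    F=frame(z);dots(cyl(tip,F,.0195,0,0,40)[:40],(255,0,0))
    dots(cyl(cup,np.eye(3),.0235,0,0,48)[:48],(255,255,0))
    out.append(c)
cv2.imwrite('pics/c19.png',np.hstack(out))
E
```

```text
38.375 [0.55039991 0.2997826  0.27561019] [[0.995, -0.1, 0.011], [-0.1, -0.995, -0.001], [0.011, -0.0, -1.0]] [ 0.32  0.51  1.41 -0.    1.21  1.99] [ 0.5 -0.2 -0.8]
tip pred [0.55239958 0.2996711  0.090121  ]
```

View pics/c19.png

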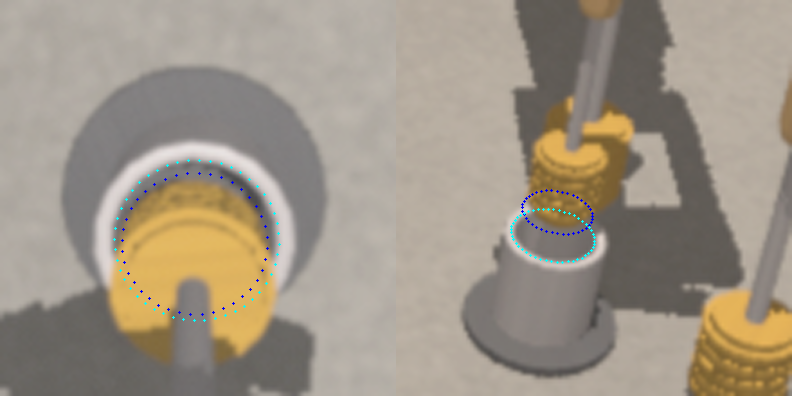

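In line: extrapolated, the bristle axis meets the rim centre within 1 px in the scene view. Inserting slowly, with a force check.

Emit:
{"method": "play_rows", "body": {
  "steps": [
    [[-0.001, 0, 0.008, 0, 0, 0], [0, 0, 0.01, 0, 0, 0], [0, 0, 0.01, 0, 0, 0], [-0.0002, 0, 0.01, 0, 0, 0], [0, 0, 0, 0, 0, 0]]
  ]
}}

```text
t: 39.1
tcp_pos: [0.5484, 0.2994, 0.2353]
tool_rot: [0.999, -0.05, 0.003, 0.001]
force: [0.2, -0.6, -0.3]
finger_gap: 0.238
```

```bash
python3 w.py w20; python3 -c "
from h import *
s=manip.snapshot('scene');save(s,'s20')
a=cv2.imread('pics/w20.png')[100:250,210:360];b=cv2.imread('pics/s20.png')[170:300,350:480];cv2.imwrite('pics/c20.png',np.hstack([cv2.resize(a,(400,400)),cv2.resize(b,(400,400),interpolation=cv2.INTER_CUBIC)]))"
```

```text
39.15 [0.54884769 0.29959514 0.2360787 ] [[0.995, -0.1, 0.008], [-0.1, -0.995, -0.002], [0.008, 0.001, -1.0]] [ 0.32  0.55  1.46 -0.    1.13  2.  ] [ 0.4  0.1 -0.9]
```

View pics/c20.png

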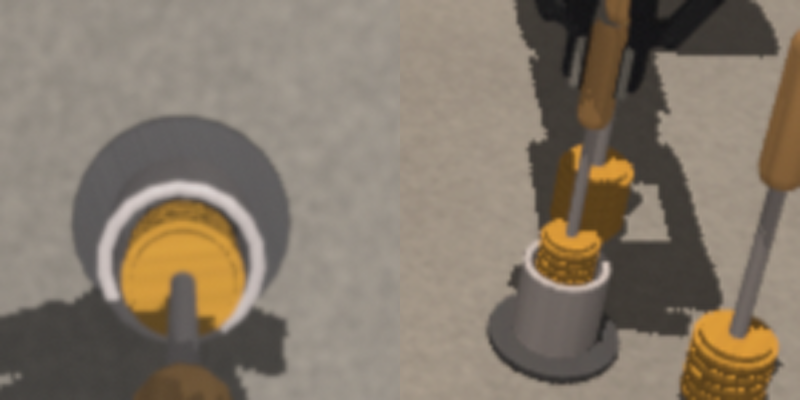

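The bristles are inside the cup with no contact force. Lowering to the floor.

Emit:
{"method": "play_rows", "body": {
  "steps": [
    [[-0.0001, 0, 0.01, 0, 0, 0], [-0.0001, 0, 0.01, 0, 0, 0], [0, 0, 0.008, 0, 0, 0], [0, 0, 0.006, 0, 0, 0], [0, 0, 0.003, 0, 0, 0], [0, 0, 0, 0, 0, 0], [0, 0, 0, 0, 0, 0]]
  ]
}}

```text
t: 40.08
tcp_pos: [0.5494, 0.2997, 0.2001]
tool_rot: [0.999, -0.05, 0.005, 0.0]
force: [-0.1, -0.5, -1.5]
finger_gap: 0.242
```

Emit:
{"method": "play_rows", "body": {
  "steps": [
    [[0, 0, 0.002, 0, 0, 0], [0, 0, 0, 0, 0, 0]]
  ]
}}

```text
t: 40.33
tcp_pos: [0.5492, 0.2996, 0.1978]
tool_rot: [0.999, -0.05, 0.005, 0.0]
force: [-0.2, -0.9, -0.3]
finger_gap: 0.247
```

Emit:
{"method": "play_rows", "body": {
  "steps": [
    [[0, 0, 0.0015, 0, 0, 0], [0, 0, 0, 0, 0, 0]]
  ]
}}

```text
t: 40.58
tcp_pos: [0.5491, 0.2996, 0.1961]
tool_rot: [0.999, -0.05, 0.004, 0.0]
force: [0.1, -1.2, -0.9]
finger_gap: 0.244
```

Emit:
{"method": "play_rows", "body": {
  "steps": [
    [[0, 0, 0.0015, 0, 0, 0], [0, 0, 0, 0, 0, 0]]
  ]
}}

```text
t: 40.83
tcp_pos: [0.5492, 0.2996, 0.1946]
tool_rot: [0.999, -0.05, 0.004, 0.0]
force: [0.3, 0.6, -0.7]
finger_gap: 0.244
```

Emit:
{"method": "play_rows", "body": {
  "steps": [
    [[0, 0, 0.001, 0, 0, 0], [0, 0, 0, 0, 0, 0]]
  ]
}}

```text
t: 41.08
tcp_pos: [0.5494, 0.2997, 0.194]
tool_rot: [0.999, -0.05, 0.005, 0.0]
force: [-0.5, 1.1, 0.7]
finger_gap: 0.242
```

Emit:
{"method": "play_rows", "body": {
  "steps": [
    [[0, 0, 0.001, 0, 0, 0], [0, 0, 0, 0, 0, 0]]
  ]
}}

```text
t: 41.32
tcp_pos: [0.5498, 0.2997, 0.194]
tool_rot: [0.999, -0.05, 0.005, 0.0]
force: [0.4, -0.4, 5.6]
finger_gap: 0.242
```

On the floor (5.6 N). Releasing and backing off upward.

Emit:
{"method": "play_rows", "body": {
  "steps": [
    [[0, 0, 0, 0, 0, 0], [0, 0, 0, 0, 0, 0], [0, 0, 0, 0, 0, 0], [0, 0, 0, 0, 0, 0], [0, 0, 0, 0, 0, 0]]
  ],
  "fingers": 0.65
}}

```text
t: 41.95
tcp_pos: [0.5492, 0.2996, 0.1926]
tool_rot: [0.999, -0.05, 0.004, 0.0]
force: [-0.2, -0.1, -0.1]
finger_gap: 0.648
```

```bash
python3 w.py w21; python3 -c "
from h import *
s=manip.snapshot('scene');save(s,'s21')
a=cv2.imread('pics/w21.png')[100:400,130:430];b=cv2.imread('pics/s21.png')[150:300,350:500];cv2.imwrite('pics/c21.png',np.hstack([cv2.resize(a,(400,400)),cv2.resize(b,(400,400),interpolation=cv2.INTER_CUBIC)]))"
```

```text
42.0 [0.54930248 0.29962377 0.19272168] [[0.995, -0.1, 0.009], [-0.1, -0.995, -0.001], [0.009, 0.0, -1.0]] [ 0.32  0.6   1.5  -0.    1.04  2.  ] [ 1.2  0.4 -0.6]
```

View pics/c21.png

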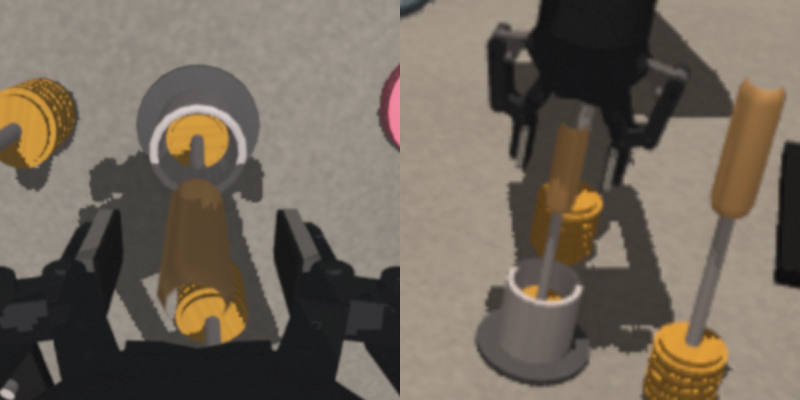

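The brush stands free in the cup between the open fingers. Rising clear.

Emit:
{"method": "play_rows", "body": {
  "steps": [
    [[0, 0, -0.01, 0, 0, 0], [0, 0, -0.02, 0, 0, 0], [0, 0, -0.02, 0, 0, 0], [0, 0, -0.02, 0, 0, 0], [0, 0, -0.025, 0, 0, 0], [0, 0, -0.025, 0, 0, 0], [0, 0, -0.025, 0, 0, 0], [0, 0, -0.025, 0, 0, 0], [0, 0, -0.01, 0, 0, 0], [0, 0, 0, 0, 0, 0]]
  ]
}}

```text
t: 43.3
tcp_pos: [0.5477, 0.2999, 0.3736]
tool_rot: [0.999, -0.05, 0.005, 0.0]
force: [0.7, -0.1, -0.2]
finger_gap: 0.649
```

Emit:
{"method": "play_rows", "body": {
  "steps": [
    [[0, 0, 0, 0, 0, 0], [0, 0, 0, 0, 0, 0], [0, 0, 0, 0, 0, 0], [0, 0, 0, 0, 0, 0]]
  ]
}}

```text
t: 43.8
tcp_pos: [0.5476, 0.2998, 0.3724]
tool_rot: [0.999, -0.05, 0.004, 0.0]
force: [-0.3, -0.1, 1.2]
finger_gap: 0.652
```

```bash
python3 w.py w22 brush cup_in
python3 - <<'E'
from h import *
s=manip.snapshot('scene');save(s,'s22');t=manip.snapshot('top');save(t,'t22')
for n,v in(('s',s),('t',t)): 
  for l in ('cover','brush'): print(n,l,[(np.round(d['point'],1).tolist(),round(d['score'],2)) for d in manip.pinpoint(l,v)])
a=cv2.imread('pics/w22.png');b=cv2.imread('pics/s22.png');cv2.imwrite('pics/c22.png',np.hstack([cv2.resize(a[80:260,190:370],(400,400)),cv2.resize(b[150:350,300:500],(400,400))]))
E
```

```text
43.85 [0.54764027 0.29982445 0.37251547] [[0.995, -0.1, 0.009], [-0.1, -0.995, -0.001], [0.009, 0.0, -1.0]] [ 0.32  0.42  1.29 -0.    1.43  2.  ] [-1.1 -0.2  0.9]
brush [([201.4, 154.8], 0.9), ([275.7, 164.1], 0.74), ([457.8, 229.1], 0.69), ([283.2, 245.6], 0.57)] [([104.0, 142.0, 218.0, 227.0], 0.96), ([266.0, 154.0, 291.0, 208.0], 0.92), ([266.0, 234.0, 306.0, 362.0], 0.73)]
cup_in [([275.1, 166.0], 0.63)] [([249.0, 137.0, 311.0, 196.0], 0.72), ([310.0, 18.0, 345.0, 48.0], 0.55)]
s cover [([229.1, 308.5], 0.73), ([315.5, 264.0], 0.64), ([140.3, 224.1], 0.57)]
s brush [([407.7, 241.6], 0.73), ([453.1, 298.5], 0.62)]
t cover [([263.7, 218.7], 0.8), ([430.0, 210.6], 0.77), ([310.6, 139.4], 0.59)]
t brush [([147.1, 208.2], 0.66), ([188.8, 215.8], 0.63), ([188.1, 270.9], 0.62)]
```

View pics/c22.png

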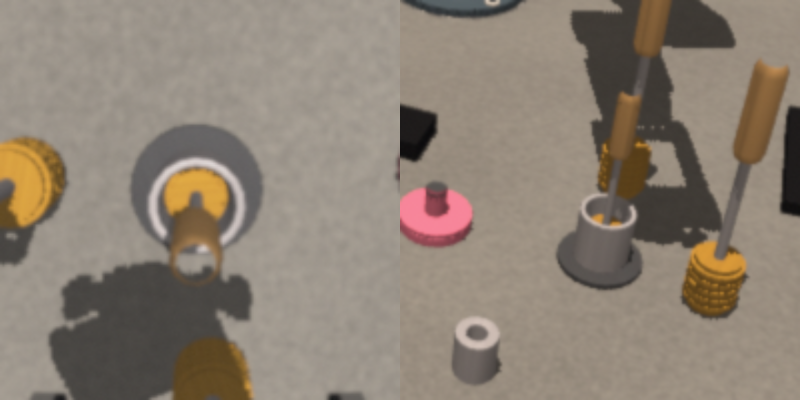

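View pics/s22.png

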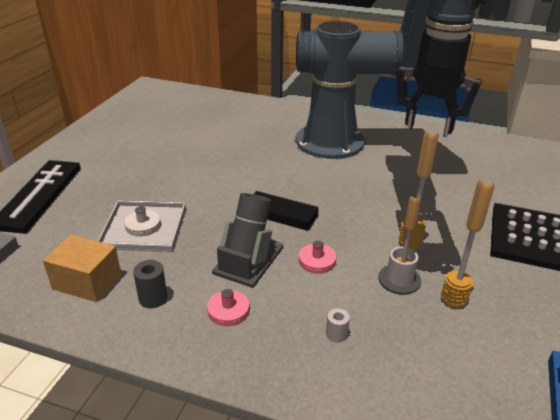

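The brush stands upright in its cup at (405,262), the cover lies flat in the tray at (140,220), and the bystanders are unmoved. The gripper is clear of everything. Handing in.

```bash
python3 -c "
from station import manip
print(manip.sign_off())"
```

```text
the job is handed in; nothing more can be done
None
```

I finished the whole job and handed it in at about 44 s of the 72 s allowed; the hand-in reports no verdict.

- **Cover:** I took it off the housing by its knob and lowered it into the tray until it touched the floor. It was released there and the last picture shows it flat and knob up, near the tray's centre.
- **Brushing:** I put the brush from the cup down the bore to about 120 mm, where it touched bottom at about 6 N. I drew it up to about 34 mm deep, with the bristles showing at the mouth, then took it to the bottom again with a similar touch.
- **Brush:** I set it back in its cup until it touched the floor at about 5.6 N, then released it. The last pictures show it standing upright.
- **Surroundings:** the couplings, the case and the look-alikes looked unmoved in the last scene picture, and the gripper was clear of everything. I judged this by eye and did not measure it.

**Disagreements:** the cameras disagreed by about 2–3 mm on where the held brush was, and the network's estimate of the bore mouth was about 5 mm off my fit. I used the fitted positions. Apart from the deliberate touches on the tray floor, bore bottom and cup floor, I saw no significant contact force.

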